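# Walk the collector's chest back to the shelf

## Task

Push the collector's chest's top drawer fully shut, then put the chest back home against the low white shelf behind it, both back corners touching the shelf. It is too heavy to shove straight: walk it there by pushing gently on one end of its front and then the other, in short swings of well under 15 degrees either side of square, never pressing harder than 22 N anywhere on it. Keep the jar standing on top and leave everything else where it is.

Things in the scene. Friction and masses are not known exactly. Their poses are not given: they have to be found in the camera images.
- chest: The collector's chest, a dark wooden box on four short feet: 300 mm wide (y), 160 mm deep (x), 90 mm high, about 2.3 kg with what it carries (varies some 5%). Its drawer front faces the robot. Origin: middle of its underside, on the table; x points from front to back, y to the left along the front, z up; its points have the same axes.
- stile_left (a point): Middle of the chest's plain left front stile (left = +y), 50 mm above the table. Each stile is flat, faced in brown leather that gives under 1 mm, 45 mm wide (105 to 150 mm off the chest's centre line), from 14 to 90 mm above the table. Between them drawer fronts stand 6 mm and red knobs 20 mm proud. Pushed here the chest takes roughly 9 to 15 N to keep moving; pushed in the middle, over 22 N.
- stile_right (a point): The same point on the right stile (right = -y), 260 mm from stile_left. The chest's feet (24 mm across, 14 mm high) stand 85 mm left and right of its centre line, 40 mm before and behind its middle. Pushed near one end, the chest pivots about the feet of the other end. More than 22 N on the chest or its drawer is too much.
- back_left (a point): Back left vertical edge of the chest, 45 mm above the table: 160 mm behind the front face, 150 mm left of the centre line.
- back_right (a point): Back right vertical edge of the chest, 45 mm above the table, 300 mm from back_left.
- drawer (a joint): How far the full-width top drawer stands open, in m; 0 is fully shut, 12 to 22 mm at the start. It slides stiffly (about 2 N) and stops hard when shut.
- drawer_face (a point): Middle of the front face of the top drawer (210 mm wide, 22 mm high, between 62 and 84 mm above the table). Two red knobs stand 14 mm proud of it, 60 mm to the left and right of this point; a thin flat brass label holder lies at this point.
- shelf_front (a point): Middle of the flat front face of the white shelf, 45 mm above the table. The shelf is a fixed closed-front riser, 800 mm wide (y), 160 mm deep, 75 mm high, standing on the table beyond the chest. Its x axis points away from the robot, square into the shelf; y to the left along the shelf's front. The shelf may stand a few degrees askew on the table, and the chest starts some 40 to 80 mm in front of it.
- jar_mid (a point): Centre of the white stoneware jar (58 mm across, 82 mm high) standing loose on top of the chest, near its middle.
- vase: Small blue vase, 56 mm across, 90 mm high, standing on the table left of the chest; origin under its base.
- tumbler: Green glass tumbler, 56 mm across, 60 mm high, on the table right of the chest; origin under its base.
- mug: White mug, 80 mm across, 90 mm high, on the table to the left; origin under its base.
- bowl: Wooden bowl, 170 mm across, 55 mm high, on the table to the right; origin under its base.
There are look-alikes about, which are no part of the job. What is shaped like the part that bears jar_mid but red or yellow is not meant.

How it is judged (in metres and radians):
On the way:
1. the top drawer is pushed fully shut (value of joint drawer below 0.003 m), for 0.2 s.
At the end, for the whole second after the job is handed in: Both back corners of the chest stand within 2 mm of the shelf's front face, the top drawer is shut (within 3 mm), the jar stands upright on the chest, and the chest stands still, flat on its feet (x of each of back_left, back_right in the frame of shelf_front above -0.002 m and value of joint drawer below 0.003 m and angle between jar_mid's own z axis and vertical below 0.1 rad and z of jar_mid in the frame of chest above 0.12 m and angle between chest's own z axis and vertical below 0.03 rad and linear speed of chest below 0.01 m/s); the robot touches nothing.
It fails at once if the chest or its drawer is pressed with more than 22 N (contact force between any of the fingers, the arm and chest above 22 N).
It fails at once if the chest is swung more than 15 degrees from square to the shelf (angle between the x axis of chest and the x axis of shelf_front, either way round above 0.262 rad).
It fails at once if the jar on the chest tips over (angle between jar_mid's own z axis and vertical above 0.4 rad).
It fails at once if another thing on the table is shifted by more than 15 mm (distance of any of vase, tumbler, mug, bowl from where it was at the start of the episode above 0.015 m).
It also fails if it takes over 72 s, if anything falls off the work surface, if the arm or the gripper's body presses on something with over 40 N, if the wrist force passes 120 N, or if a joint passes its speed limit or range.

## Robot

A 6-joint arm with a two-finger parallel gripper is mounted at the origin on the work surface. World frame = base frame: x ahead of the robot, y to its left, z up, the work surface at z = 0. Lengths are in mm, angles in rad, forces in N, time in s.
With the tool pointing down it reaches from about 275 to 1000 mm from the base axis. Payload 8.4 kg.
Tool frame: the origin (TCP) lies between the finger pads; the fingertips stand 8 mm ahead of it and the grasp point (between the pads) lies 11 mm behind it (tcp_to_tips is the distance from the TCP to the fingertips, in mm); z points along the fingers, y is the line along which they close (so a half turn about z gives the same grasp; the last joint's range is limited). The gripper opens to 85 mm and grips with 20 to 120 N. Pads are 22 mm wide; open, the fingers measure 114 mm over their backs; the gripper's body (76 mm by 85 mm) begins 54 mm behind the grasp point. The pads swing forward as they close: fully open they stand 13 mm farther back than shut.
Start: joints at [1.112, 0.353, 1.633, -0, 1.155, -0.002], TCP at [275.673, 560.921, 239.281] pointing down, gripper open.
Joint ranges: [-2.63, 2.63], [-0.92, 2.1], [0.06, 2.66], [-1.3, 4.44], [0, 2.69], [-3.02, 3.02]. Speed limits (rad/s): [2.22, 2.22, 2.79, 3.14, 3.14, 3.14].

## Interface

Orientations are given as [roll, pitch, yaw] about the fixed x, y, z axes, in that order (R = Rz(yaw) Ry(pitch) Rx(roll)).
In Python, from rig import * gives the robot as it stands.
- The arm moves only by the tool step_arm, never from a script. Its argument "motion" is a list of rows, each an object with "claw": the finger opening in mm, from 0 to 85.4; "delta_pos": the shift along the tool's x, y, z in mm, a list of three; "turn": the turn about the tool's z in rad. In form: [{"claw": claw, "delta_pos": [dx, dy, dz], "turn": turn}, ...]. A call has 1 to 8 rows; each row shifts and turns the commanded pose from where the row before left it, along the tool's axes as they then stand; what a row does not reach is not made up. A row lasts 1/12 s, in which the tool goes at most 41.7 mm and 7.16 degrees, less where a joint would pass 70% of its speed; a pose out of reach is approached as far as the arm can. A call is refused whole if a number of a shift passes 41.7 or a number of a turn 0.125, either way. A call with a gripper value outside its range is refused whole. The fingers move at their own pace and stop on an object; "force" is the grip in N (left out, the last holds). Time passes only in rows, so rows that do not move let the fingers close. It gives the time, the measured TCP pose, the force, the opening and the grip force at its end, in the units of the state.
- sense(): the state, without advancing time (a new reading comes with each control period).
- grab_frame(name): name is "scene" or "top"; returns a dict with "img" (480x640x3 uint8, red, green, blue), "vertical_fov" (degrees; the focal length in pixels is half the picture's height over the tangent of half this angle, whatever the lens; pixels are square), "cx", "cy" (the principal point, pixels), "R" (3x3) and "t" (3): a world point X has camera coordinates R X + t. Camera axes: x right, y down, z forward; pixel columns grow to the right and rows downward; lengths in mm; the calibration is good to about 2 mm. A picture is of the moment at which its call begins. There is no depth.
- sign_off(): hands the job in; it is judged then, once.
The state is a dict: "clock": time; "qpos": joint angles; "qvel": joint speeds; "joint_efforts": joint torques, N m; "eef_pos": TCP position; "tcp_rot": TCP orientation; "contact_force": force on the tool from outside, world axes, zero at the start; "wrist_torque": the same for the moment, N m; "opening": opening from 0.0 (shut) to 1.0 (fully open); "grasp_force": force on a finger pad.
Only numpy, scipy, OpenCV 4.12 (cv2) and the standard library are available. Lean on these libraries where they do the work, as an engineer would, in place of code of your own. Each camera call takes 0.05 s, during which the arm holds its last target. There are 200 camera calls.

## Working session

There is one attempt and no reset: what is moved stays moved. The work goes in short steps, Python scripts to look and compute and a tool call to move; the robot and the scene stay as the last step left them, time stands still between calls to the robot, and variables do not carry over. Pictures are saved under pics/ and viewed, at most 10 in all, crops included, and the job is handed in when it is done.

Besides the shell and the picture viewer there is one more tool, called after "Emit:" by a JSON object that holds its "method" and its "body", one argument or row to a line. step_arm: Moves the arm, as the interface text tells. Its arguments: {"type":"object","properties":{"motion":{"type":"array","items":{"type":"object","properties":{"claw":{"type":"number"},"delta_pos":{"type":"array","items":{"type":"number"}},"turn":{"type":"number"}}}},"force":{"type":"number"}},"required":["motion"]}

```bash
mkdir -p pics; ls; python3 - <<'E'
from rig import *
import cv2,numpy as np
s=sense();print(s)
for n in("scene","top"):
    f=grab_frame(n);cv2.imwrite(f"pics/{n}0.png",f["img"][:,:,::-1]);print(n,f["vertical_fov"],f["cx"],f["cy"],np.round(f["R"],4).tolist(),np.round(f["t"],1))
E
```

```text
pics
{'clock': 0.0, 'qpos': array([ 1.11160212e+00,  3.53679498e-01,  1.63414886e+00,  3.30841296e-05,
        1.15518794e+00, -2.37588285e-03]), 'qvel': array([-0.00029507,  0.00016857,  0.00021851,  0.00049187,  0.00095708,
       -0.00143095]), 'joint_efforts': array([-1.46609342e-03, -6.05259275e+01, -3.42057717e+01,  4.74326430e-05,
        9.43038496e-03, -4.84971338e-06]), 'eef_pos': array([275.4527581 , 560.50132288, 238.53579055]), 'tcp_rot': array([-3.14016908e+00, -3.36309853e-05,  2.68476093e+00]), 'contact_force': array([-0.14096779, -0.32818877,  0.21616649]), 'wrist_torque': array([-0.0250531 ,  0.01961342, -0.02297841]), 'grasp_force': 0.0, 'opening': 1.0025628228633077}
scene 53.9039654376271 307.4149384081768 243.0932287965972 [[0.6026, 0.798, -0.009], [0.5498, -0.4232, -0.7202], [-0.5785, 0.429, -0.6937]] [-311.9 -215.6 1553.9]
top 50.40190430045443 319.68364436607516 241.9385641076979 [[0.0184, -0.9998, 0.0029], [-0.9967, -0.0185, -0.0796], [0.0796, -0.0014, -0.9968]] [ -40.8  526.7 1632.8]
```

View pics/scene0.png

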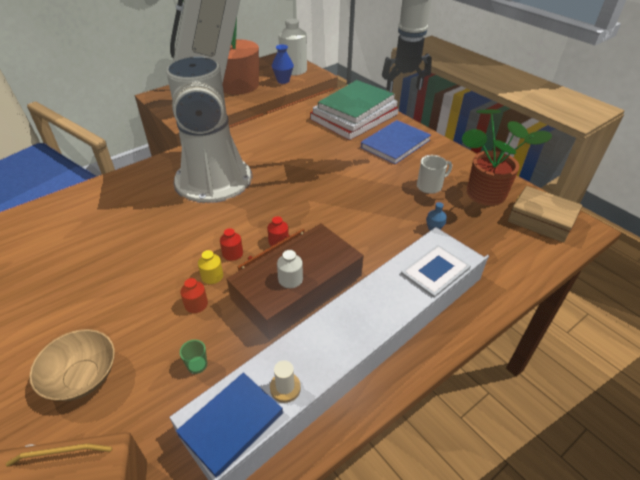

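View pics/top0.png

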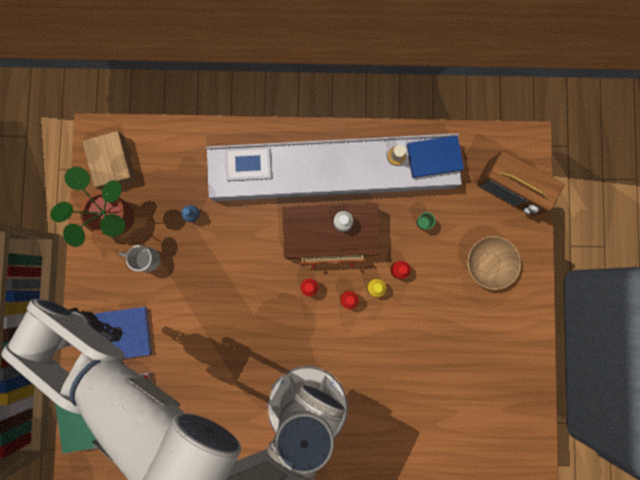

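The scene view shows the chest around (295,280), with the white jar on top at (290,270). The top view has the chest at (332,232), the shelf front edge near row 195, and look-alike jars in front at (309,288), (349,300), (377,288) and (401,270). Next I'll measure.

```bash
cat > h.py <<'E'
import numpy as np,cv2
from rig import *
def ray(f,uv):
    fl=240/np.tan(np.radians(f["vertical_fov"]/2));uv=np.atleast_2d(np.asarray(uv,float))
    d=np.c_[(uv[:,0]-f["cx"])/fl,(uv[:,1]-f["cy"])/fl,np.ones(len(uv))]
    R=np.array(f["R"]);return -R.T@np.array(f["t"]),d@R
def plane(f,uv,z):
    c,d=ray(f,uv);return c+d*((z-c[2])/d[:,2:])
def blobs(m,amin=40):
    n,l,s,c=cv2.connectedComponentsWithStats(m.astype(np.uint8));return [(s[i].tolist(),c[i].round(1).tolist()) for i in range(1,n) if s[i,4]>amin]
E
python3 - <<'E'
from h import *
f=grab_frame("top");im=f["img"];hsv=cv2.cvtColor(im,cv2.COLOR_RGB2HSV)
H,S,V=[hsv[...,i].astype(int) for i in range(3)]
print(im[230,300],im[230,360],im[250,240],im[185,300],im[202,300],im[257,330])
red=((H<5)|(H>174))&(S>200)&(V>100)
for s,c in blobs(red,30):print('red',s,c,plane(f,c,60).round())
for s,c in blobs((H>22)&(H<35)&(S>180)&(V>120),30):print('yel',s,c,plane(f,c,60).round())
cr=im[180:320,260:440];a=cv2.resize(cr,None,fx=4,fy=4,interpolation=cv2.INTER_CUBIC)
cv2.imwrite("pics/a.png",a[:,:,::-1])
E
```

```text
[92 55 39] [69 39 34] [150  99  56] [197 191 195] [100  66  44] [95 77 58]
red [392, 261, 18, 18, 239] [400.3, 269.2] [[ 443. -287.   60.]]
red [301, 279, 17, 17, 212] [308.9, 286.8] [[382.   0.  60.]]
red [341, 291, 17, 18, 217] [348.8, 299.5] [[ 345. -126.   60.]]
yel [367, 279, 19, 18, 253] [375.9, 287.4] [[ 384. -210.   60.]]
```

View pics/a.png

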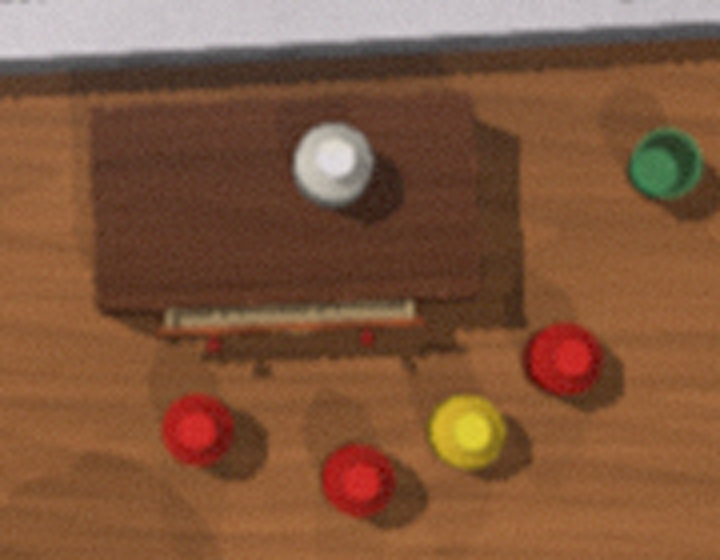

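The crop shows the chest top corners at crop pixels (92,107), (472,95), (480,293) and (97,310). The drawer lip runs from (160,333) to (424,320) and the shelf's front top edge from about (0,62) to (720,25). I'll refine these with edge fits.

```bash
cat >> h.py <<'E'
def edge(g,p,q,w=5,n=60,sign=0):
    """subpixel line through the strongest step across segment p-q; returns fitted two ends"""
    p,q=np.float64(p),np.float64(q);t=(q-p)/np.linalg.norm(q-p);nn=np.array([-t[1],t[0]])
    o=np.arange(-w,w+.01,.25);P=p+(q-p)*np.linspace(.06,.94,n)[:,None]
    X=(P[:,None]+o[None,:,None]*nn).astype(np.float32)
    v=cv2.remap(cv2.GaussianBlur(g,(0,0),.8).astype(np.float32),X[...,0],X[...,1],cv2.INTER_LINEAR)
    d=np.gradient(v,axis=1);d=np.abs(d) if sign==0 else d*sign
    k=d.argmax(1);pts=(P+o[k][:,None]*nn).astype(np.float32)
    s=(pts-p)@t;y=(pts-p)@nn;ok=np.ones(n,bool)
    for _ in range(4):
        c=np.polyfit(s[ok],y[ok],1);r=y-np.polyval(c,s);ok=np.abs(r)<max(.3,2*np.median(np.abs(r)))
    L=np.linalg.norm(q-p);return np.array([p+s_*t+np.polyval(c,s_)*nn for s_ in(0,L)]),ok.sum(),r[ok].std()
def cross(a,b):
    A=np.array([a[1]-a[0],-(b[1]-b[0])]).T;k=np.linalg.solve(A,b[0]-a[0]);return a[0]+k[0]*(a[1]-a[0])
E
python3 - <<'E'
from h import *
f=grab_frame("top");g=f["img"].astype(float).mean(2);r=f["img"][...,0].astype(float)
c=lambda x,y:(260+x/4-.375,180+y/4-.375)
BL,BR,FR,FL=c(92,107),c(472,95),c(480,293),c(97,310)
E={}
for n,p,q,z in(("back",BL,BR,90),("right",BR,FR,90),("front",FR,FL,90),("left",FL,BL,90),("drawer",c(160,333),c(424,320),82),("shelf",c(0,62),c(720,25),75)):
    e,k,s=edge(r,p,q,3);E[n]=e;w=plane(f,e,z);d=w[1]-w[0]
    print(n,k,s.round(2),e.round(1).tolist(),w.round(1)[:,:2].tolist(),"ang",np.degrees(np.arctan2(d[1],d[0])).round(2))
K=[cross(E[a],E[b]) for a,b in(("back","left"),("back","right"),("front","right"),("front","left"))]
print(plane(f,K,90).round(1).tolist())
E
```

```text
back 54 0.76 [[282.5, 203.1], [377.6, 203.7]] [[641.4, 87.4], [645.1, -209.9]] ang -89.3
right 47 0.36 [[378.1, 203.4], [379.3, 252.9]] [[646.2, -211.5], [491.2, -216.5]] ang -178.15
front 44 0.39 [[379.7, 254.8], [284.0, 259.6]] [[485.3, -217.9], [464.9, 78.6]] ang 93.93
left 50 0.37 [[282.9, 257.1], [282.4, 206.4]] [[472.4, 82.1], [631.0, 87.6]] ang 1.99
drawer 43 0.31 [[299.6, 263.0], [365.6, 260.0]] [[455.6, 30.2], [468.6, -175.2]] ang -86.4
shelf 48 0.18 [[259.6, 194.7], [439.6, 185.1]] [[669.3, 161.5], [710.5, -407.3]] ang -85.86
[[641.4, 88.0, 90.0], [645.1, -211.5, 90.0], [485.2, -216.7, 90.0], [464.7, 81.9, 90.0]]
```

Emit:
{"method": "step_arm", "body": {
  "motion": [
    {"claw": 0,"delta_pos": [0,0,0],"turn": -0.105},
    {"claw": 0,"delta_pos": [0,0,0],"turn": -0.105},
    {"claw": 0,"delta_pos": [0,0,0],"turn": -0.105},
    {"claw": 0,"delta_pos": [0,0,0],"turn": -0.105},
    {"claw": 0,"delta_pos": [0,0,0],"turn": -0.095},
    {"claw": 0,"delta_pos": [-5,-40,0],"turn": 0},
    {"claw": 0,"delta_pos": [-5,-40,0],"turn": 0},
    {"claw": 0,"delta_pos": [-5,-40,0],"turn": 0}
  ],
  "force": 40
}}

```text
clock: 0.87
eef_pos: [297.3, 440.7, 238.7]
tcp_rot: [-3.141, -0.0, -3.082]
contact_force: [0.6, -0.9, 0.2]
opening: 0.003
grasp_force: 0.0
```

Emit:
{"method": "step_arm", "body": {
  "motion": [
    {"claw": 0,"delta_pos": [-8,-40,0],"turn": 0},
    {"claw": 0,"delta_pos": [-8,-40,0],"turn": 0},
    {"claw": 0,"delta_pos": [-8,-40,0],"turn": 0},
    {"claw": 0,"delta_pos": [-8,-40,0],"turn": 0},
    {"claw": 0,"delta_pos": [-8,-40,0],"turn": 0},
    {"claw": 0,"delta_pos": [-8,-40,0],"turn": 0},
    {"claw": 0,"delta_pos": [-8,-40,0],"turn": 0},
    {"claw": 0,"delta_pos": [-8,-40,0],"turn": 0}
  ]
}}

```text
clock: 1.53
eef_pos: [380.1, 124.4, 239.5]
tcp_rot: [3.141, 0.001, -3.083]
contact_force: [1.8, 0.2, -0.9]
opening: -0.001
grasp_force: 0.0
```

Emit:
{"method": "step_arm", "body": {
  "motion": [
    {"claw": 0,"delta_pos": [-8,-40,0],"turn": 0},
    {"claw": 0,"delta_pos": [-8,-40,0],"turn": 0},
    {"claw": 0,"delta_pos": [-8,-40,0],"turn": 0},
    {"claw": 0,"delta_pos": [-8,-40,0],"turn": 0},
    {"claw": 0,"delta_pos": [-6,-40,0],"turn": 0},
    {"claw": 0,"delta_pos": [0,0,30],"turn": 0},
    {"claw": 0,"delta_pos": [0,0,30],"turn": 0},
    {"claw": 0,"delta_pos": [0,0,0],"turn": 0}
  ]
}}

```text
clock: 2.2
eef_pos: [426.5, -71.6, 175.2]
tcp_rot: [3.14, -0.007, -3.086]
contact_force: [-1.9, 0.8, -0.5]
opening: -0.002
grasp_force: 0.0
```

Emit:
{"method": "step_arm", "body": {
  "motion": [
    {"claw": 0,"delta_pos": [0,0,35],"turn": 0},
    {"claw": 0,"delta_pos": [0,0,35],"turn": 0},
    {"claw": 0,"delta_pos": [0,0,25],"turn": 0},
    {"claw": 0,"delta_pos": [0,0,6],"turn": 0},
    {"claw": 0,"delta_pos": [-3,0,0],"turn": 0},
    {"claw": 0,"delta_pos": [-3,0,0],"turn": 0},
    {"claw": 0,"delta_pos": [-2,0,0],"turn": 0},
    {"claw": 0,"delta_pos": [-1,0,0],"turn": 0}
  ]
}}

```text
clock: 2.87
eef_pos: [440.6, -70.8, 80.0]
tcp_rot: [-3.141, 0.003, -3.083]
contact_force: [-0.4, 0.0, 0.4]
opening: 0.0
grasp_force: 0.0
```

Emit:
{"method": "step_arm", "body": {
  "motion": [
    {"claw": 0,"delta_pos": [-1,0,0],"turn": 0},
    {"claw": 0,"delta_pos": [-1,0,0],"turn": 0},
    {"claw": 0,"delta_pos": [-1,0,0],"turn": 0},
    {"claw": 0,"delta_pos": [-1,0,0],"turn": 0},
    {"claw": 0,"delta_pos": [-1,0,0],"turn": 0},
    {"claw": 0,"delta_pos": [-1,0,0],"turn": 0}
  ]
}}

```text
clock: 3.37
eef_pos: [444.7, -70.3, 78.3]
tcp_rot: [3.142, -0.0, -3.083]
contact_force: [-0.3, -0.4, -0.1]
opening: 0.001
grasp_force: 0.0
```

Emit:
{"method": "step_arm", "body": {
  "motion": [
    {"claw": 0,"delta_pos": [-1,0,0.5],"turn": 0},
    {"claw": 0,"delta_pos": [-1,0,0.5],"turn": 0},
    {"claw": 0,"delta_pos": [-1,0,0.5],"turn": 0},
    {"claw": 0,"delta_pos": [-1,0,0.5],"turn": 0},
    {"claw": 0,"delta_pos": [-1,0,0],"turn": 0}
  ]
}}

```text
clock: 3.78
eef_pos: [449.3, -70.0, 76.1]
tcp_rot: [3.141, -0.001, -3.083]
contact_force: [-2.5, -1.4, 1.7]
opening: -0.001
grasp_force: 1.0
```

Emit:
{"method": "step_arm", "body": {
  "motion": [
    {"claw": 0,"delta_pos": [-1,0,0],"turn": 0},
    {"claw": 0,"delta_pos": [-1,0,0],"turn": 0},
    {"claw": 0,"delta_pos": [-1,0,0],"turn": 0},
    {"claw": 0,"delta_pos": [-1,0,0],"turn": 0}
  ]
}}

```text
clock: 4.12
eef_pos: [453.4, -69.8, 76.1]
tcp_rot: [3.142, -0.001, -3.083]
contact_force: [-1.8, 0.1, -1.6]
opening: -0.003
grasp_force: 1.0
```

Emit:
{"method": "step_arm", "body": {
  "motion": [
    {"claw": 0,"delta_pos": [-0.7,0,0],"turn": 0},
    {"claw": 0,"delta_pos": [-0.7,0,0],"turn": 0},
    {"claw": 0,"delta_pos": [-0.7,0,0],"turn": 0}
  ]
}}

```text
clock: 4.37
eef_pos: [455.6, -69.6, 76.2]
tcp_rot: [3.141, -0.0, -3.083]
contact_force: [-2.3, -0.4, -2.2]
opening: 0.006
grasp_force: 1.0
```

Emit:
{"method": "step_arm", "body": {
  "motion": [
    {"claw": 0,"delta_pos": [-0.5,0,0],"turn": 0},
    {"claw": 0,"delta_pos": [-0.5,0,0],"turn": 0}
  ]
}}

```text
clock: 4.53
eef_pos: [456.8, -69.6, 76.3]
tcp_rot: [3.142, -0.0, -3.083]
contact_force: [-2.1, 0.7, -1.1]
opening: 0.0
grasp_force: 1.0
```

Emit:
{"method": "step_arm", "body": {
  "motion": [
    {"claw": 0,"delta_pos": [-0.5,0,0],"turn": 0},
    {"claw": 0,"delta_pos": [-0.5,0,0],"turn": 0}
  ]
}}

```text
clock: 4.7
eef_pos: [457.8, -69.5, 76.3]
tcp_rot: [3.142, -0.0, -3.083]
contact_force: [-2.0, 0.6, -1.3]
opening: 0.003
grasp_force: 1.0
```

Emit:
{"method": "step_arm", "body": {
  "motion": [
    {"claw": 0,"delta_pos": [-0.5,0,0],"turn": 0}
  ]
}}

```text
clock: 4.78
eef_pos: [458.3, -69.5, 76.3]
tcp_rot: [3.142, -0.0, -3.083]
contact_force: [-2.1, 0.2, -1.8]
opening: 0.001
grasp_force: 1.0
```

Emit:
{"method": "step_arm", "body": {
  "motion": [
    {"claw": 0,"delta_pos": [-0.5,0,0],"turn": 0}
  ]
}}

```text
clock: 4.87
eef_pos: [458.8, -69.5, 76.3]
tcp_rot: [3.142, -0.0, -3.083]
contact_force: [-2.4, 0.2, -1.6]
opening: 0.003
grasp_force: 1.0
```

Emit:
{"method": "step_arm", "body": {
  "motion": [
    {"claw": 0,"delta_pos": [-0.5,0,0],"turn": 0}
  ]
}}

```text
clock: 4.95
eef_pos: [459.3, -69.4, 76.3]
tcp_rot: [3.142, -0.0, -3.083]
contact_force: [-2.3, 0.9, -2.0]
opening: -0.003
grasp_force: 1.0
```

Emit:
{"method": "step_arm", "body": {
  "motion": [
    {"claw": 0,"delta_pos": [-0.5,0,0],"turn": 0}
  ]
}}

```text
clock: 5.03
eef_pos: [459.8, -69.4, 76.3]
tcp_rot: [3.142, 0.0, -3.083]
contact_force: [-2.6, 0.4, -1.8]
opening: 0.002
grasp_force: 1.0
```

Emit:
{"method": "step_arm", "body": {
  "motion": [
    {"claw": 0,"delta_pos": [-0.5,0,0],"turn": 0}
  ]
}}

```text
clock: 5.12
eef_pos: [460.3, -69.4, 76.3]
tcp_rot: [3.142, -0.0, -3.083]
contact_force: [-2.1, 0.5, -2.0]
opening: 0.0
grasp_force: 1.0
```

Emit:
{"method": "step_arm", "body": {
  "motion": [
    {"claw": 0,"delta_pos": [-0.5,0,0],"turn": 0}
  ]
}}

```text
clock: 5.2
eef_pos: [460.8, -69.4, 76.3]
tcp_rot: [3.142, -0.0, -3.083]
contact_force: [-1.6, 0.2, -0.0]
opening: -0.0
grasp_force: 1.0
```

Emit:
{"method": "step_arm", "body": {
  "motion": [
    {"claw": 0,"delta_pos": [-0.5,0,0],"turn": 0}
  ]
}}

```text
clock: 5.28
eef_pos: [461.3, -69.3, 76.3]
tcp_rot: [3.142, 0.0, -3.083]
contact_force: [-2.5, 0.1, -1.2]
opening: -0.0
grasp_force: 1.0
```

Emit:
{"method": "step_arm", "body": {
  "motion": [
    {"claw": 0,"delta_pos": [-0.5,0,0],"turn": 0}
  ]
}}

```text
clock: 5.37
eef_pos: [461.8, -69.3, 76.3]
tcp_rot: [3.142, -0.0, -3.083]
contact_force: [-1.6, 1.2, -0.8]
opening: -0.001
grasp_force: 1.0
```

Emit:
{"method": "step_arm", "body": {
  "motion": [
    {"claw": 0,"delta_pos": [-0.5,0,0],"turn": 0}
  ]
}}

```text
clock: 5.45
eef_pos: [462.3, -69.3, 76.3]
tcp_rot: [3.142, 0.0, -3.083]
contact_force: [-2.2, 1.2, -1.0]
opening: 0.0
grasp_force: 1.0
```

Emit:
{"method": "step_arm", "body": {
  "motion": [
    {"claw": 0,"delta_pos": [-0.4,0,0],"turn": 0}
  ]
}}

```text
clock: 5.53
eef_pos: [462.7, -69.2, 76.3]
tcp_rot: [3.142, -0.0, -3.083]
contact_force: [-2.2, 1.0, -0.7]
opening: 0.005
grasp_force: 1.0
```

Emit:
{"method": "step_arm", "body": {
  "motion": [
    {"claw": 0,"delta_pos": [-0.4,0,0],"turn": 0}
  ]
}}

```text
clock: 5.62
eef_pos: [463.1, -69.2, 76.3]
tcp_rot: [3.142, 0.0, -3.083]
contact_force: [-2.1, 0.8, -1.5]
opening: -0.002
grasp_force: 1.0
```

Emit:
{"method": "step_arm", "body": {
  "motion": [
    {"claw": 0,"delta_pos": [-0.4,0,0],"turn": 0}
  ]
}}

```text
clock: 5.7
eef_pos: [463.1, -69.2, 76.3]
tcp_rot: [3.142, -0.001, -3.083]
contact_force: [-4.7, 0.3, 2.0]
opening: 0.005
grasp_force: 2.3
```

Emit:
{"method": "step_arm", "body": {
  "motion": [
    {"claw": 0,"delta_pos": [-0.4,0,0],"turn": 0}
  ]
}}

```text
clock: 5.78
eef_pos: [463.2, -69.2, 76.3]
tcp_rot: [3.141, -0.001, -3.083]
contact_force: [-6.4, 0.2, 3.4]
opening: -0.001
grasp_force: 3.2
```

Emit:
{"method": "step_arm", "body": {
  "motion": [
    {"claw": 0,"delta_pos": [0,0,0],"turn": 0},
    {"claw": 0,"delta_pos": [0,0,0],"turn": 0},
    {"claw": 0,"delta_pos": [0,0,0],"turn": 0}
  ]
}}

```text
clock: 6.03
eef_pos: [463.2, -69.2, 76.3]
tcp_rot: [3.141, -0.001, -3.083]
contact_force: [-6.1, -0.6, 1.7]
opening: 0.005
grasp_force: 2.6
```

Emit:
{"method": "step_arm", "body": {
  "motion": [
    {"claw": 0,"delta_pos": [10,0,0],"turn": 0},
    {"claw": 0,"delta_pos": [13,0,0],"turn": 0},
    {"claw": 0,"delta_pos": [0,33,0],"turn": 0},
    {"claw": 0,"delta_pos": [0,33,0],"turn": 0},
    {"claw": 0,"delta_pos": [0,33,0],"turn": 0},
    {"claw": 0,"delta_pos": [0,32,0],"turn": 0},
    {"claw": 0,"delta_pos": [-8,0,16],"turn": 0},
    {"claw": 0,"delta_pos": [-8,0,15],"turn": 0}
  ]
}}

```text
clock: 6.7
eef_pos: [450.4, 63.1, 45.9]
tcp_rot: [3.141, 0.004, -3.08]
contact_force: [1.2, -1.1, -0.3]
opening: 0.001
grasp_force: 0.0
```

Emit:
{"method": "step_arm", "body": {
  "motion": [
    {"claw": 0,"delta_pos": [-4,0,0],"turn": 0},
    {"claw": 0,"delta_pos": [-3,0,0],"turn": 0},
    {"claw": 0,"delta_pos": [-1,0,0],"turn": 0},
    {"claw": 0,"delta_pos": [-1,0,0],"turn": 0},
    {"claw": 0,"delta_pos": [-1,0,0],"turn": 0},
    {"claw": 0,"delta_pos": [-1,0,0],"turn": 0}
  ]
}}

```text
clock: 7.2
eef_pos: [456.9, 61.1, 45.2]
tcp_rot: [3.141, -0.006, -3.085]
contact_force: [-8.1, 1.6, -1.6]
opening: 0.001
grasp_force: 0.0
```

Emit:
{"method": "step_arm", "body": {
  "motion": [
    {"claw": 0,"delta_pos": [-0.6,0,0],"turn": 0},
    {"claw": 0,"delta_pos": [-0.6,0,0],"turn": 0},
    {"claw": 0,"delta_pos": [-0.6,0,0],"turn": 0}
  ]
}}

```text
clock: 7.45
eef_pos: [458.7, 61.2, 45.3]
tcp_rot: [3.141, -0.006, -3.085]
contact_force: [-9.7, 2.9, 0.1]
opening: -0.001
grasp_force: 0.0
```

Emit:
{"method": "step_arm", "body": {
  "motion": [
    {"claw": 0,"delta_pos": [-0.6,0,0],"turn": 0},
    {"claw": 0,"delta_pos": [-0.6,0,0],"turn": 0},
    {"claw": 0,"delta_pos": [-0.6,0,0],"turn": 0}
  ]
}}

```text
clock: 7.7
eef_pos: [460.3, 61.5, 45.3]
tcp_rot: [3.141, -0.006, -3.085]
contact_force: [-10.3, 4.0, 0.5]
opening: -0.0
grasp_force: 0.0
```

Emit:
{"method": "step_arm", "body": {
  "motion": [
    {"claw": 0,"delta_pos": [-0.8,0.5,0],"turn": 0},
    {"claw": 0,"delta_pos": [-0.8,0.5,0],"turn": 0},
    {"claw": 0,"delta_pos": [-0.8,0.3,0],"turn": 0},
    {"claw": 0,"delta_pos": [-0.8,0.3,0],"turn": 0},
    {"claw": 0,"delta_pos": [-0.8,0.3,0],"turn": 0},
    {"claw": 0,"delta_pos": [-0.8,0.3,0],"turn": 0},
    {"claw": 0,"delta_pos": [-0.8,0.3,0],"turn": 0},
    {"claw": 0,"delta_pos": [-0.8,0.3,0],"turn": 0}
  ]
}}

```text
clock: 8.37
eef_pos: [467.2, 64.4, 45.3]
tcp_rot: [-3.142, -0.005, -3.085]
contact_force: [-7.7, 1.0, -2.1]
opening: -0.001
grasp_force: 0.0
```

Emit:
{"method": "step_arm", "body": {
  "motion": [
    {"claw": 0,"delta_pos": [-0.8,0.3,0],"turn": 0},
    {"claw": 0,"delta_pos": [-0.8,0.3,0],"turn": 0},
    {"claw": 0,"delta_pos": [-0.8,0.3,0],"turn": 0},
    {"claw": 0,"delta_pos": [-0.8,0.3,0],"turn": 0},
    {"claw": 0,"delta_pos": [-0.8,0.3,0],"turn": 0},
    {"claw": 0,"delta_pos": [-0.8,0.3,0],"turn": 0},
    {"claw": 0,"delta_pos": [-0.8,0.3,0],"turn": 0},
    {"claw": 0,"delta_pos": [-0.8,0.3,0],"turn": 0}
  ]
}}

```text
clock: 9.03
eef_pos: [473.6, 67.1, 45.4]
tcp_rot: [-3.141, -0.005, -3.085]
contact_force: [-6.7, 0.7, -1.8]
opening: -0.001
grasp_force: 0.0
```

Emit:
{"method": "step_arm", "body": {
  "motion": [
    {"claw": 0,"delta_pos": [-0.9,0.3,0],"turn": 0},
    {"claw": 0,"delta_pos": [-0.9,0.3,0],"turn": 0},
    {"claw": 0,"delta_pos": [-0.9,0.3,0],"turn": 0},
    {"claw": 0,"delta_pos": [-0.9,0.3,0],"turn": 0},
    {"claw": 0,"delta_pos": [-0.9,0.3,0],"turn": 0},
    {"claw": 0,"delta_pos": [-0.9,0.3,0],"turn": 0},
    {"claw": 0,"delta_pos": [-0.9,0.3,0],"turn": 0},
    {"claw": 0,"delta_pos": [-0.9,0.3,0],"turn": 0}
  ]
}}

```text
clock: 9.7
eef_pos: [480.7, 69.9, 45.4]
tcp_rot: [-3.141, -0.005, -3.085]
contact_force: [-6.9, -0.2, -1.3]
opening: -0.001
grasp_force: 0.0
```

Emit:
{"method": "step_arm", "body": {
  "motion": [
    {"claw": 0,"delta_pos": [-0.9,0.3,0],"turn": 0},
    {"claw": 0,"delta_pos": [-0.9,0.3,0],"turn": 0},
    {"claw": 0,"delta_pos": [-0.9,0.3,0],"turn": 0},
    {"claw": 0,"delta_pos": [-0.9,0.3,0],"turn": 0},
    {"claw": 0,"delta_pos": [-0.9,0.3,0],"turn": 0},
    {"claw": 0,"delta_pos": [-0.9,0.3,0],"turn": 0}
  ]
}}

```text
clock: 10.2
eef_pos: [486.0, 71.9, 45.4]
tcp_rot: [-3.141, -0.004, -3.085]
contact_force: [-6.3, 0.4, -2.0]
opening: 0.002
grasp_force: 0.0
```

```bash
python3 - <<'E'
from h import *
f=grab_frame("top");im=f["img"]
print(sense()["eef_pos"],sense()["contact_force"])
cr=im[180:320,260:440];a=cv2.resize(cr,None,fx=4,fy=4,interpolation=cv2.INTER_CUBIC)
cv2.imwrite("pics/b.png",a[:,:,::-1])
E
```

```text
[486.23798951  72.08152924  45.44709965] [-6.5019737   1.40237954 -0.07693422]
```

View pics/b.png

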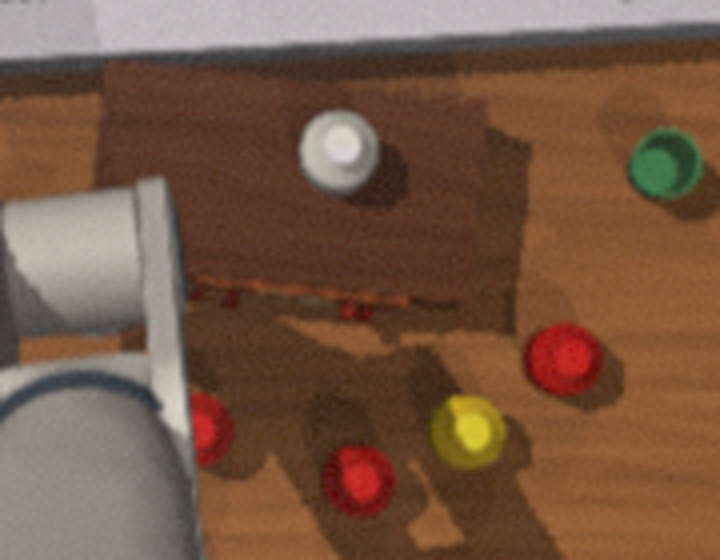

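The crop shows the chest swung about 9° right of square, with its back-left corner near (104,60), only a few mm from the shelf. The back-right corner is at (485,100), and the jar is standing. Now the right end.

Emit:
{"method": "step_arm", "body": {
  "motion": [
    {"claw": 0,"delta_pos": [13,0,0],"turn": 0},
    {"claw": 0,"delta_pos": [30,0,0],"turn": 0},
    {"claw": 0,"delta_pos": [2.4,-36.5,0],"turn": 0},
    {"claw": 0,"delta_pos": [2.4,-36.5,0],"turn": 0},
    {"claw": 0,"delta_pos": [2.4,-36.5,0],"turn": 0},
    {"claw": 0,"delta_pos": [2.4,-36.5,0],"turn": 0},
    {"claw": 0,"delta_pos": [2.4,-36.5,0],"turn": 0},
    {"claw": 0,"delta_pos": [2.4,-36.5,0],"turn": 0}
  ]
}}

```text
clock: 10.92
eef_pos: [444.0, -151.6, 46.5]
tcp_rot: [-3.141, 0.002, -3.084]
contact_force: [0.4, 0.6, -0.0]
opening: -0.003
grasp_force: 0.0
```

Emit:
{"method": "step_arm", "body": {
  "motion": [
    {"claw": 0,"delta_pos": [2.4,-36.5,0],"turn": 0},
    {"claw": 0,"delta_pos": [-5,0,0],"turn": 0},
    {"claw": 0,"delta_pos": [-4,0,0],"turn": 0},
    {"claw": 0,"delta_pos": [-2,0,0],"turn": 0},
    {"claw": 0,"delta_pos": [-1,0,0],"turn": 0}
  ]
}}

```text
clock: 11.33
eef_pos: [456.0, -184.4, 45.7]
tcp_rot: [-3.142, 0.0, -3.083]
contact_force: [-0.1, 0.1, 0.5]
opening: -0.001
grasp_force: 0.0
```

Emit:
{"method": "step_arm", "body": {
  "motion": [
    {"claw": 0,"delta_pos": [-1,0,0],"turn": 0},
    {"claw": 0,"delta_pos": [-1,0,0],"turn": 0},
    {"claw": 0,"delta_pos": [-1,0,0],"turn": 0}
  ]
}}

```text
clock: 11.58
eef_pos: [458.8, -183.9, 45.3]
tcp_rot: [3.141, -0.0, -3.082]
contact_force: [-0.3, -0.4, 0.3]
opening: -0.005
grasp_force: 0.0
```

Emit:
{"method": "step_arm", "body": {
  "motion": [
    {"claw": 0,"delta_pos": [-1,0,0],"turn": 0},
    {"claw": 0,"delta_pos": [-1,0,0],"turn": 0},
    {"claw": 0,"delta_pos": [-1,0,0],"turn": 0},
    {"claw": 0,"delta_pos": [-1,0,0],"turn": 0}
  ]
}}

```text
clock: 11.92
eef_pos: [462.8, -184.5, 45.2]
tcp_rot: [3.142, -0.0, -3.083]
contact_force: [-0.3, -0.1, 0.2]
opening: 0.003
grasp_force: 0.0
```

Emit:
{"method": "step_arm", "body": {
  "motion": [
    {"claw": 0,"delta_pos": [-1,0,0],"turn": 0},
    {"claw": 0,"delta_pos": [-1,0,0],"turn": 0},
    {"claw": 0,"delta_pos": [-1,0,0],"turn": 0},
    {"claw": 0,"delta_pos": [-1,0,0],"turn": 0}
  ]
}}

```text
clock: 12.25
eef_pos: [466.8, -184.3, 45.3]
tcp_rot: [3.142, -0.0, -3.083]
contact_force: [-0.1, 0.7, -0.4]
opening: -0.004
grasp_force: 0.0
```

Emit:
{"method": "step_arm", "body": {
  "motion": [
    {"claw": 0,"delta_pos": [-1,0,0],"turn": 0},
    {"claw": 0,"delta_pos": [-1,0,0],"turn": 0},
    {"claw": 0,"delta_pos": [-1,0,0],"turn": 0}
  ]
}}

```text
clock: 12.5
eef_pos: [467.5, -183.9, 44.8]
tcp_rot: [3.14, -0.004, -3.083]
contact_force: [-12.3, -3.8, 5.0]
opening: -0.002
grasp_force: 0.0
```

Emit:
{"method": "step_arm", "body": {
  "motion": [
    {"claw": 0,"delta_pos": [-0.8,0,0],"turn": 0},
    {"claw": 0,"delta_pos": [-0.8,0,0],"turn": 0},
    {"claw": 0,"delta_pos": [-0.8,0,0],"turn": 0}
  ]
}}

```text
clock: 12.75
eef_pos: [469.4, -183.4, 44.6]
tcp_rot: [3.14, -0.005, -3.084]
contact_force: [-9.4, 0.2, 3.3]
opening: 0.001
grasp_force: 0.0
```

Emit:
{"method": "step_arm", "body": {
  "motion": [
    {"claw": 0,"delta_pos": [-0.9,-0.4,0],"turn": 0},
    {"claw": 0,"delta_pos": [-0.9,-0.4,0],"turn": 0},
    {"claw": 0,"delta_pos": [-0.9,-0.4,0],"turn": 0},
    {"claw": 0,"delta_pos": [-0.9,-0.4,0],"turn": 0},
    {"claw": 0,"delta_pos": [-0.9,-0.4,0],"turn": 0},
    {"claw": 0,"delta_pos": [-0.9,-0.4,0],"turn": 0},
    {"claw": 0,"delta_pos": [-0.9,-0.4,0],"turn": 0},
    {"claw": 0,"delta_pos": [-0.9,-0.4,0],"turn": 0}
  ]
}}

```text
clock: 13.42
eef_pos: [476.9, -186.2, 44.6]
tcp_rot: [3.14, -0.005, -3.084]
contact_force: [-7.5, -0.2, 1.9]
opening: 0.001
grasp_force: 0.0
```

Emit:
{"method": "step_arm", "body": {
  "motion": [
    {"claw": 0,"delta_pos": [-0.9,-0.4,0],"turn": 0},
    {"claw": 0,"delta_pos": [-0.9,-0.4,0],"turn": 0},
    {"claw": 0,"delta_pos": [-0.9,-0.4,0],"turn": 0},
    {"claw": 0,"delta_pos": [-0.9,-0.4,0],"turn": 0},
    {"claw": 0,"delta_pos": [-0.9,-0.4,0],"turn": 0},
    {"claw": 0,"delta_pos": [-0.9,-0.4,0],"turn": 0},
    {"claw": 0,"delta_pos": [-0.9,-0.4,0],"turn": 0},
    {"claw": 0,"delta_pos": [-0.9,-0.4,0],"turn": 0}
  ]
}}

```text
clock: 14.08
eef_pos: [482.9, -188.6, 44.4]
tcp_rot: [3.139, -0.008, -3.082]
contact_force: [-13.6, -0.4, 6.4]
opening: -0.003
grasp_force: 0.0
```

Emit:
{"method": "step_arm", "body": {
  "motion": [
    {"claw": 0,"delta_pos": [-0.9,-0.3,0],"turn": 0},
    {"claw": 0,"delta_pos": [-0.9,-0.3,0],"turn": 0},
    {"claw": 0,"delta_pos": [-0.9,-0.3,0],"turn": 0},
    {"claw": 0,"delta_pos": [-0.9,-0.3,0],"turn": 0},
    {"claw": 0,"delta_pos": [-0.9,-0.3,0],"turn": 0},
    {"claw": 0,"delta_pos": [-0.9,-0.3,0],"turn": 0}
  ]
}}

```text
clock: 14.58
eef_pos: [488.3, -190.4, 44.4]
tcp_rot: [3.139, -0.008, -3.082]
contact_force: [-14.0, -3.2, 7.1]
opening: -0.001
grasp_force: 0.0
```

```bash
python3 - <<'E'
from h import *
f=grab_frame("top");im=f["img"];g=grab_frame("scene")["img"]
print(sense()["eef_pos"],sense()["contact_force"],sense()["wrist_torque"])
a=cv2.resize(im[175:285,250:440],None,fx=4,fy=4,interpolation=cv2.INTER_CUBIC)
b=cv2.resize(g[210:350,180:400],(760,484-324),interpolation=cv2.INTER_CUBIC) if 0 else None
cv2.imwrite("pics/c.png",a[:,:,::-1])
b=cv2.resize(g[200:350,180:400],None,fx=3.5,fy=3.5,interpolation=cv2.INTER_CUBIC);cv2.imwrite("pics/d.png",b[:,:,::-1])
E
```

```text
[ 488.56603293 -190.46989049   44.46679956] [-13.01621667  -2.70867763   6.23420888] [-0.22046286  1.57757596  0.31842697]
```

View pics/c.png

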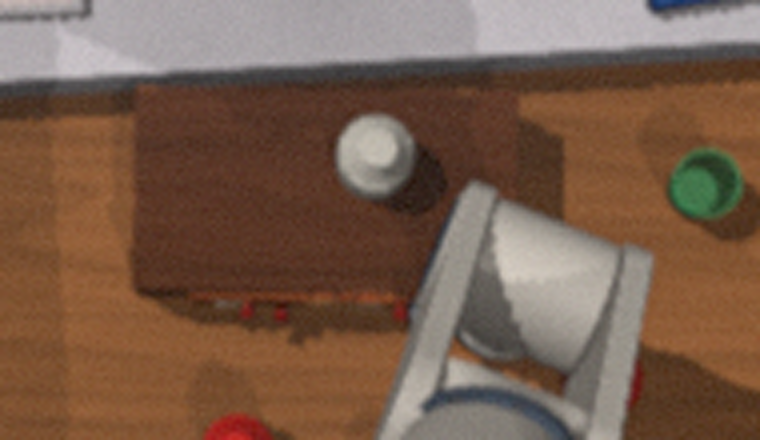

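View pics/d.png

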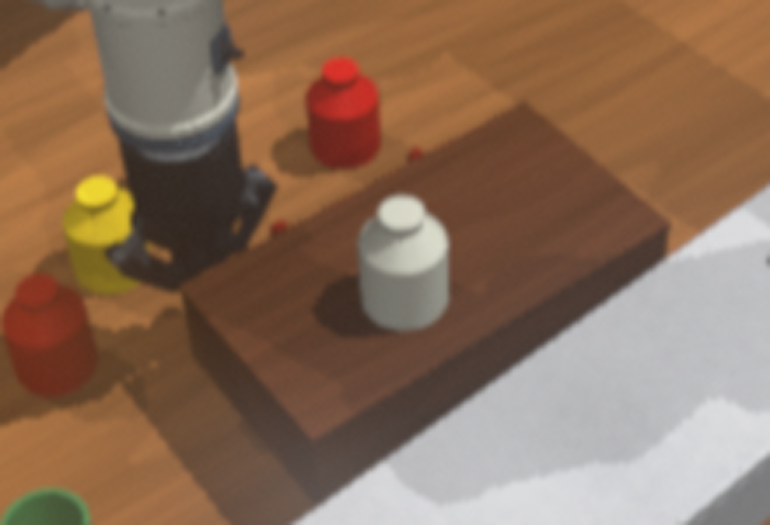

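The crop shows the back-left corner (135,88) at the shelf line and the back-right corner (518,93) still about 15–19 mm short, with the jar upright. The scene view agrees. The rise in force means the left corner is bearing on the shelf, so I'll continue gently on the right and relieve the vertical drag.

Emit:
{"method": "step_arm", "body": {
  "motion": [
    {"claw": 0,"delta_pos": [0,-1,-0.7],"turn": -0.02},
    {"claw": 0,"delta_pos": [-0.5,-0.3,-0.3],"turn": -0.02},
    {"claw": 0,"delta_pos": [-0.5,-0.3,0],"turn": 0}
  ]
}}

```text
clock: 14.93
eef_pos: [490.6, -191.9, 45.4]
tcp_rot: [3.14, -0.005, -3.042]
contact_force: [-8.9, 0.8, 0.9]
opening: 0.002
grasp_force: 0.0
```

Emit:
{"method": "step_arm", "body": {
  "motion": [
    {"claw": 0,"delta_pos": [-0.5,-0.2,0],"turn": 0},
    {"claw": 0,"delta_pos": [-0.5,-0.2,0],"turn": 0},
    {"claw": 0,"delta_pos": [-0.5,-0.2,0],"turn": 0}
  ]
}}

```text
clock: 15.18
eef_pos: [491.5, -192.2, 45.4]
tcp_rot: [3.139, -0.007, -3.043]
contact_force: [-12.2, -0.2, 4.3]
opening: -0.004
grasp_force: 0.0
```

Emit:
{"method": "step_arm", "body": {
  "motion": [
    {"claw": 0,"delta_pos": [-0.6,-0.2,-0.2],"turn": 0},
    {"claw": 0,"delta_pos": [-0.6,-0.2,0],"turn": 0},
    {"claw": 0,"delta_pos": [-0.6,-0.2,0],"turn": 0}
  ]
}}

```text
clock: 15.43
eef_pos: [493.5, -192.8, 45.5]
tcp_rot: [3.139, -0.006, -3.043]
contact_force: [-10.9, -1.6, 1.8]
opening: 0.0
grasp_force: 0.0
```

Emit:
{"method": "step_arm", "body": {
  "motion": [
    {"claw": 0,"delta_pos": [-0.6,-0.2,-0.1],"turn": 0},
    {"claw": 0,"delta_pos": [-0.6,-0.2,0],"turn": 0},
    {"claw": 0,"delta_pos": [-0.6,-0.2,0],"turn": 0}
  ]
}}

```text
clock: 15.68
eef_pos: [495.5, -193.3, 45.5]
tcp_rot: [3.14, -0.006, -3.043]
contact_force: [-10.6, -2.5, -0.3]
opening: 0.003
grasp_force: 0.0
```

Emit:
{"method": "step_arm", "body": {
  "motion": [
    {"claw": 0,"delta_pos": [-0.6,-0.2,0],"turn": 0},
    {"claw": 0,"delta_pos": [-0.6,-0.2,0],"turn": 0}
  ]
}}

```text
clock: 15.85
eef_pos: [496.7, -193.6, 45.5]
tcp_rot: [3.14, -0.006, -3.043]
contact_force: [-8.2, -1.8, -0.4]
opening: -0.003
grasp_force: 0.0
```

Emit:
{"method": "step_arm", "body": {
  "motion": [
    {"claw": 0,"delta_pos": [-0.6,-0.2,0],"turn": 0},
    {"claw": 0,"delta_pos": [-0.6,-0.2,0],"turn": 0},
    {"claw": 0,"delta_pos": [-0.6,-0.2,0],"turn": 0},
    {"claw": 0,"delta_pos": [-0.6,-0.2,0],"turn": 0}
  ]
}}

```text
clock: 16.18
eef_pos: [499.2, -194.2, 45.5]
tcp_rot: [3.14, -0.006, -3.043]
contact_force: [-8.4, -2.1, -1.2]
opening: 0.001
grasp_force: 0.0
```

Emit:
{"method": "step_arm", "body": {
  "motion": [
    {"claw": 0,"delta_pos": [-0.6,-0.2,0],"turn": 0},
    {"claw": 0,"delta_pos": [-0.6,-0.2,0],"turn": 0},
    {"claw": 0,"delta_pos": [-0.6,-0.2,0],"turn": 0}
  ]
}}

```text
clock: 16.43
eef_pos: [501.1, -194.6, 45.5]
tcp_rot: [3.14, -0.006, -3.043]
contact_force: [-9.3, -2.3, 0.7]
opening: -0.0
grasp_force: 0.0
```

Emit:
{"method": "step_arm", "body": {
  "motion": [
    {"claw": 0,"delta_pos": [-0.6,-0.2,0],"turn": 0},
    {"claw": 0,"delta_pos": [-0.6,-0.2,0],"turn": 0}
  ]
}}

```text
clock: 16.6
eef_pos: [502.3, -194.9, 45.5]
tcp_rot: [3.14, -0.006, -3.043]
contact_force: [-8.8, -2.2, -0.8]
opening: -0.002
grasp_force: 0.0
```

Emit:
{"method": "step_arm", "body": {
  "motion": [
    {"claw": 0,"delta_pos": [-0.6,-0.2,0],"turn": 0},
    {"claw": 0,"delta_pos": [-0.6,-0.2,0],"turn": 0},
    {"claw": 0,"delta_pos": [-0.6,-0.2,0],"turn": 0}
  ]
}}

```text
clock: 16.85
eef_pos: [504.1, -195.3, 45.5]
tcp_rot: [3.14, -0.006, -3.043]
contact_force: [-8.9, -2.3, -0.3]
opening: 0.002
grasp_force: 0.0
```

Emit:
{"method": "step_arm", "body": {
  "motion": [
    {"claw": 0,"delta_pos": [-0.6,-0.2,0],"turn": 0},
    {"claw": 0,"delta_pos": [-0.6,-0.2,0],"turn": 0}
  ]
}}

```text
clock: 17.02
eef_pos: [505.4, -195.6, 45.5]
tcp_rot: [3.14, -0.006, -3.043]
contact_force: [-9.7, -3.1, -0.5]
opening: -0.002
grasp_force: 0.0
```

```bash
python3 - <<'E'
from h import *
f=grab_frame("top");r=f["img"][...,0].astype(float)
c=lambda x,y:(250+x/4-.375,175+y/4-.375)
a=cv2.resize(f["img"][175:285,250:440],None,fx=4,fy=4,interpolation=cv2.INTER_CUBIC);cv2.imwrite("pics/e.png",a[:,:,::-1])
print(sense()["eef_pos"],sense()["contact_force"])
E
```

```text
[ 505.60069301 -195.65568708   45.53731906] [-8.77147461 -2.22505438 -1.25882338]
```

View pics/e.png

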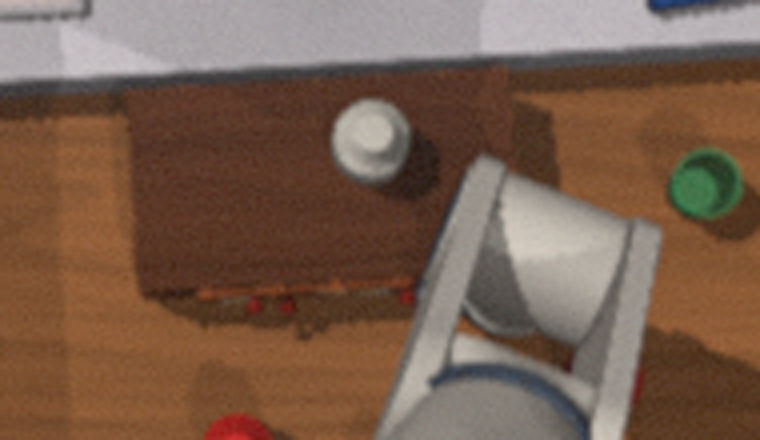

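The crop shows the back edge from (128,92) to (508,66). The chest is just past square and the right corner is almost at the shelf (line about row 58–62). I'll continue on the right until it makes contact.

Emit:
{"method": "step_arm", "body": {
  "motion": [
    {"claw": 0,"delta_pos": [-0.6,-0.2,0],"turn": 0},
    {"claw": 0,"delta_pos": [-0.6,-0.2,0],"turn": 0}
  ]
}}

```text
clock: 17.23
eef_pos: [506.6, -195.9, 45.5]
tcp_rot: [3.14, -0.006, -3.043]
contact_force: [-9.2, -2.6, -0.6]
opening: -0.003
grasp_force: 0.0
```

Emit:
{"method": "step_arm", "body": {
  "motion": [
    {"claw": 0,"delta_pos": [-0.6,-0.2,0],"turn": 0},
    {"claw": 0,"delta_pos": [-0.6,-0.2,0],"turn": 0}
  ]
}}

```text
clock: 17.4
eef_pos: [507.9, -196.2, 45.5]
tcp_rot: [3.14, -0.006, -3.043]
contact_force: [-9.8, -2.0, 0.4]
opening: -0.001
grasp_force: 0.0
```

Emit:
{"method": "step_arm", "body": {
  "motion": [
    {"claw": 0,"delta_pos": [-0.6,-0.2,0],"turn": 0}
  ]
}}

```text
clock: 17.48
eef_pos: [508.5, -196.3, 45.5]
tcp_rot: [3.14, -0.006, -3.043]
contact_force: [-8.8, -1.8, -0.7]
opening: -0.003
grasp_force: 0.0
```

Emit:
{"method": "step_arm", "body": {
  "motion": [
    {"claw": 0,"delta_pos": [-0.5,-0.1,0],"turn": 0},
    {"claw": 0,"delta_pos": [-0.5,-0.1,0],"turn": 0}
  ]
}}

```text
clock: 17.65
eef_pos: [509.5, -196.5, 45.5]
tcp_rot: [3.14, -0.006, -3.042]
contact_force: [-9.9, -2.7, -0.7]
opening: 0.0
grasp_force: 0.0
```

Emit:
{"method": "step_arm", "body": {
  "motion": [
    {"claw": 0,"delta_pos": [-0.5,-0.1,0],"turn": 0}
  ]
}}

```text
clock: 17.73
eef_pos: [510.0, -196.6, 45.5]
tcp_rot: [3.14, -0.006, -3.043]
contact_force: [-8.9, -2.2, 0.9]
opening: -0.001
grasp_force: 0.0
```

Emit:
{"method": "step_arm", "body": {
  "motion": [
    {"claw": 0,"delta_pos": [-0.5,-0.1,0],"turn": 0}
  ]
}}

```text
clock: 17.82
eef_pos: [510.5, -196.7, 45.5]
tcp_rot: [3.14, -0.006, -3.043]
contact_force: [-9.3, -3.8, -0.3]
opening: -0.003
grasp_force: 0.0
```

Emit:
{"method": "step_arm", "body": {
  "motion": [
    {"claw": 0,"delta_pos": [-0.5,-0.1,0],"turn": 0}
  ]
}}

```text
clock: 17.9
eef_pos: [511.1, -196.7, 45.5]
tcp_rot: [3.14, -0.006, -3.043]
contact_force: [-8.2, -3.1, -0.9]
opening: -0.001
grasp_force: 0.0
```

Emit:
{"method": "step_arm", "body": {
  "motion": [
    {"claw": 0,"delta_pos": [-0.6,-0.1,0],"turn": 0},
    {"claw": 0,"delta_pos": [-0.6,-0.1,0],"turn": 0}
  ]
}}

```text
clock: 18.07
eef_pos: [512.3, -196.9, 45.5]
tcp_rot: [3.14, -0.006, -3.042]
contact_force: [-9.6, -3.1, -0.7]
opening: -0.004
grasp_force: 0.0
```

Emit:
{"method": "step_arm", "body": {
  "motion": [
    {"claw": 0,"delta_pos": [-0.6,-0.1,0],"turn": 0},
    {"claw": 0,"delta_pos": [-0.6,-0.1,0],"turn": 0}
  ]
}}

```text
clock: 18.23
eef_pos: [513.5, -197.0, 45.5]
tcp_rot: [3.14, -0.006, -3.043]
contact_force: [-9.4, -4.2, -1.2]
opening: 0.003
grasp_force: 0.0
```

Emit:
{"method": "step_arm", "body": {
  "motion": [
    {"claw": 0,"delta_pos": [-0.6,-0.1,0],"turn": 0}
  ]
}}

```text
clock: 18.32
eef_pos: [514.1, -197.1, 45.5]
tcp_rot: [3.14, -0.006, -3.043]
contact_force: [-8.3, -4.9, -1.3]
opening: 0.005
grasp_force: 0.0
```

Emit:
{"method": "step_arm", "body": {
  "motion": [
    {"claw": 0,"delta_pos": [-0.6,-0.1,0],"turn": 0}
  ]
}}

```text
clock: 18.4
eef_pos: [514.8, -197.1, 45.5]
tcp_rot: [3.14, -0.006, -3.043]
contact_force: [-10.1, -4.1, 0.3]
opening: 0.001
grasp_force: 0.0
```

Emit:
{"method": "step_arm", "body": {
  "motion": [
    {"claw": 0,"delta_pos": [-0.6,-0.2,0],"turn": 0},
    {"claw": 0,"delta_pos": [-0.6,-0.2,0],"turn": 0}
  ]
}}

```text
clock: 18.57
eef_pos: [515.4, -197.2, 45.4]
tcp_rot: [3.14, -0.007, -3.042]
contact_force: [-13.8, -3.6, 2.4]
opening: -0.007
grasp_force: 0.0
```

Emit:
{"method": "step_arm", "body": {
  "motion": [
    {"claw": 0,"delta_pos": [-0.5,-0.2,0],"turn": 0}
  ]
}}

```text
clock: 18.65
eef_pos: [515.4, -197.3, 45.4]
tcp_rot: [3.139, -0.008, -3.042]
contact_force: [-15.3, -3.4, 3.6]
opening: -0.001
grasp_force: 0.0
```

Emit:
{"method": "step_arm", "body": {
  "motion": [
    {"claw": 0,"delta_pos": [-0.5,-0.1,0],"turn": 0}
  ]
}}

```text
clock: 18.73
eef_pos: [515.4, -197.2, 45.4]
tcp_rot: [3.139, -0.009, -3.042]
contact_force: [-17.4, -4.5, 6.3]
opening: 0.001
grasp_force: 0.0
```

Emit:
{"method": "step_arm", "body": {
  "motion": [
    {"claw": 0,"delta_pos": [-0.5,-0.1,0],"turn": 0}
  ]
}}

```text
clock: 18.82
eef_pos: [515.4, -197.2, 45.3]
tcp_rot: [3.139, -0.01, -3.042]
contact_force: [-19.3, -4.3, 7.2]
opening: 0.001
grasp_force: 0.0
```

Emit:
{"method": "step_arm", "body": {
  "motion": [
    {"claw": 0,"delta_pos": [-0.5,-0.1,0],"turn": 0}
  ]
}}

```text
clock: 18.9
eef_pos: [515.5, -197.2, 45.3]
tcp_rot: [3.139, -0.011, -3.042]
contact_force: [-20.5, -4.7, 8.9]
opening: 0.0
grasp_force: 0.0
```

Emit:
{"method": "step_arm", "body": {
  "motion": [
    {"claw": 0,"delta_pos": [8,0,0],"turn": 0},
    {"claw": 0,"delta_pos": [28,0,0],"turn": 0},
    {"claw": 0,"delta_pos": [0,37,0],"turn": 0},
    {"claw": 0,"delta_pos": [0,37,0],"turn": 0},
    {"claw": 0,"delta_pos": [0,37,0],"turn": 0},
    {"claw": 0,"delta_pos": [0,37,0],"turn": 0},
    {"claw": 0,"delta_pos": [0,37,0],"turn": 0},
    {"claw": 0,"delta_pos": [0,37,0],"turn": 0}
  ]
}}

```text
clock: 19.57
eef_pos: [463.4, 21.1, 46.8]
tcp_rot: [3.142, 0.001, -3.044]
contact_force: [0.8, 0.3, 1.0]
opening: 0.003
grasp_force: 0.0
```

Emit:
{"method": "step_arm", "body": {
  "motion": [
    {"claw": 0,"delta_pos": [0,37,0],"turn": 0},
    {"claw": 0,"delta_pos": [-5,0,0],"turn": 0},
    {"claw": 0,"delta_pos": [-4,0,0],"turn": 0},
    {"claw": 0,"delta_pos": [-2,0,0],"turn": 0},
    {"claw": 0,"delta_pos": [-1,0,0],"turn": 0}
  ]
}}

```text
clock: 19.98
eef_pos: [472.6, 56.8, 46.7]
tcp_rot: [-3.141, 0.001, -3.044]
contact_force: [-0.3, 0.2, -0.1]
opening: -0.0
grasp_force: 0.0
```

Emit:
{"method": "step_arm", "body": {
  "motion": [
    {"claw": 0,"delta_pos": [-1,0,0],"turn": 0},
    {"claw": 0,"delta_pos": [-1,0,0],"turn": 0},
    {"claw": 0,"delta_pos": [-1,0,0],"turn": 0}
  ]
}}

```text
clock: 20.23
eef_pos: [474.9, 56.9, 46.5]
tcp_rot: [-3.142, -0.0, -3.045]
contact_force: [-0.0, 0.2, 0.4]
opening: -0.005
grasp_force: 0.0
```

Emit:
{"method": "step_arm", "body": {
  "motion": [
    {"claw": 0,"delta_pos": [-1,0,0],"turn": 0},
    {"claw": 0,"delta_pos": [-1,0,0],"turn": 0},
    {"claw": 0,"delta_pos": [-1,0,0],"turn": 0},
    {"claw": 0,"delta_pos": [-1,0,0],"turn": 0}
  ]
}}

```text
clock: 20.57
eef_pos: [478.9, 58.2, 46.6]
tcp_rot: [-3.142, 0.0, -3.044]
contact_force: [0.5, -0.1, 0.4]
opening: 0.003
grasp_force: 0.0
```

Emit:
{"method": "step_arm", "body": {
  "motion": [
    {"claw": 0,"delta_pos": [-0.8,0.2,0],"turn": 0},
    {"claw": 0,"delta_pos": [-0.8,0.2,0],"turn": 0},
    {"claw": 0,"delta_pos": [-0.8,0.2,0],"turn": 0},
    {"claw": 0,"delta_pos": [-0.8,0.2,0],"turn": 0}
  ]
}}

```text
clock: 20.9
eef_pos: [482.0, 59.4, 46.6]
tcp_rot: [3.142, -0.0, -3.043]
contact_force: [0.6, 0.4, -0.1]
opening: -0.003
grasp_force: 0.0
```

Emit:
{"method": "step_arm", "body": {
  "motion": [
    {"claw": 0,"delta_pos": [-0.8,0.2,0],"turn": 0},
    {"claw": 0,"delta_pos": [-0.8,0.2,0],"turn": 0},
    {"claw": 0,"delta_pos": [-0.8,0.2,0],"turn": 0}
  ]
}}

```text
clock: 21.15
eef_pos: [484.3, 60.2, 46.6]
tcp_rot: [-3.142, -0.0, -3.043]
contact_force: [-0.3, 0.7, -0.0]
opening: 0.0
grasp_force: 0.0
```

Emit:
{"method": "step_arm", "body": {
  "motion": [
    {"claw": 0,"delta_pos": [-0.8,0,0],"turn": 0},
    {"claw": 0,"delta_pos": [-0.8,0,0],"turn": 0},
    {"claw": 0,"delta_pos": [-0.8,0,0],"turn": 0}
  ]
}}

```text
clock: 21.4
eef_pos: [486.7, 60.4, 46.6]
tcp_rot: [3.142, -0.0, -3.043]
contact_force: [0.5, 0.9, -0.8]
opening: -0.001
grasp_force: 0.0
```

Emit:
{"method": "step_arm", "body": {
  "motion": [
    {"claw": 0,"delta_pos": [-0.8,0,0],"turn": 0},
    {"claw": 0,"delta_pos": [-0.8,0,0],"turn": 0},
    {"claw": 0,"delta_pos": [-0.8,0,0],"turn": 0}
  ]
}}

```text
clock: 21.65
eef_pos: [488.2, 60.5, 46.4]
tcp_rot: [-3.142, -0.002, -3.043]
contact_force: [-5.4, -0.2, 4.2]
opening: 0.0
grasp_force: 0.0
```

Emit:
{"method": "step_arm", "body": {
  "motion": [
    {"claw": 0,"delta_pos": [-0.8,0,0],"turn": 0},
    {"claw": 0,"delta_pos": [-0.8,0,0],"turn": 0}
  ]
}}

```text
clock: 21.82
eef_pos: [488.1, 60.6, 46.1]
tcp_rot: [-3.142, -0.005, -3.043]
contact_force: [-10.5, 0.8, 5.9]
opening: -0.004
grasp_force: 0.0
```

Emit:
{"method": "step_arm", "body": {
  "motion": [
    {"claw": 0,"delta_pos": [-0.4,0.2,-0.6],"turn": 0},
    {"claw": 0,"delta_pos": [-0.4,0.2,-0.4],"turn": 0}
  ]
}}

```text
clock: 21.98
eef_pos: [489.0, 61.0, 46.8]
tcp_rot: [-3.141, -0.005, -3.043]
contact_force: [-5.4, -0.4, -1.8]
opening: -0.0
grasp_force: 0.0
```

Emit:
{"method": "step_arm", "body": {
  "motion": [
    {"claw": 0,"delta_pos": [-0.5,0.2,0],"turn": 0},
    {"claw": 0,"delta_pos": [-0.5,0.2,0],"turn": 0}
  ]
}}

```text
clock: 22.15
eef_pos: [489.8, 61.4, 46.8]
tcp_rot: [-3.141, -0.005, -3.043]
contact_force: [-7.5, -1.8, 2.1]
opening: -0.003
grasp_force: 0.0
```

Emit:
{"method": "step_arm", "body": {
  "motion": [
    {"claw": 0,"delta_pos": [-0.5,0.2,0],"turn": 0},
    {"claw": 0,"delta_pos": [-0.5,0.2,0],"turn": 0}
  ]
}}

```text
clock: 22.32
eef_pos: [490.7, 61.9, 46.9]
tcp_rot: [-3.141, -0.005, -3.043]
contact_force: [-7.5, -1.4, 1.0]
opening: -0.0
grasp_force: 0.0
```

Emit:
{"method": "step_arm", "body": {
  "motion": [
    {"claw": 0,"delta_pos": [-0.6,0.1,0],"turn": 0},
    {"claw": 0,"delta_pos": [-0.6,0.1,0],"turn": 0}
  ]
}}

```text
clock: 22.48
eef_pos: [491.6, 62.2, 46.8]
tcp_rot: [-3.141, -0.006, -3.043]
contact_force: [-9.6, 0.2, 2.6]
opening: -0.002
grasp_force: 0.0
```

Emit:
{"method": "step_arm", "body": {
  "motion": [
    {"claw": 0,"delta_pos": [-0.6,0.1,0],"turn": 0},
    {"claw": 0,"delta_pos": [-0.6,0.1,0],"turn": 0}
  ]
}}

```text
clock: 22.65
eef_pos: [492.4, 62.6, 46.8]
tcp_rot: [3.142, -0.006, -3.043]
contact_force: [-11.2, 1.3, 4.0]
opening: 0.001
grasp_force: 0.0
```

Emit:
{"method": "step_arm", "body": {
  "motion": [
    {"claw": 0,"delta_pos": [-0.6,0.1,0],"turn": 0},
    {"claw": 0,"delta_pos": [-0.6,0.1,0],"turn": 0}
  ]
}}

```text
clock: 22.82
eef_pos: [493.3, 63.0, 46.8]
tcp_rot: [3.141, -0.007, -3.044]
contact_force: [-11.1, 1.2, 4.7]
opening: -0.003
grasp_force: 0.0
```

Emit:
{"method": "step_arm", "body": {
  "motion": [
    {"claw": 0,"delta_pos": [-0.6,0.1,0],"turn": 0}
  ]
}}

```text
clock: 22.9
eef_pos: [493.7, 63.1, 46.8]
tcp_rot: [3.141, -0.007, -3.044]
contact_force: [-12.5, 0.7, 5.9]
opening: -0.0
grasp_force: 0.0
```

Emit:
{"method": "step_arm", "body": {
  "motion": [
    {"claw": 0,"delta_pos": [-0.3,0.3,-0.6],"turn": 0},
    {"claw": 0,"delta_pos": [-0.5,0.3,-0.3],"turn": 0}
  ]
}}

```text
clock: 23.07
eef_pos: [495.2, 63.8, 47.5]
tcp_rot: [3.142, -0.006, -3.044]
contact_force: [-6.7, 0.3, -3.6]
opening: 0.001
grasp_force: 0.0
```

Emit:
{"method": "step_arm", "body": {
  "motion": [
    {"claw": 0,"delta_pos": [-0.5,0.2,0],"turn": 0},
    {"claw": 0,"delta_pos": [-0.5,0.2,0],"turn": 0}
  ]
}}

```text
clock: 23.23
eef_pos: [496.1, 64.2, 47.5]
tcp_rot: [-3.142, -0.006, -3.044]
contact_force: [-8.4, -0.1, 0.5]
opening: -0.005
grasp_force: 0.0
```

Emit:
{"method": "step_arm", "body": {
  "motion": [
    {"claw": 0,"delta_pos": [-0.5,0.2,0],"turn": 0},
    {"claw": 0,"delta_pos": [-0.5,0.2,0],"turn": 0}
  ]
}}

```text
clock: 23.4
eef_pos: [496.9, 64.7, 47.5]
tcp_rot: [-3.142, -0.006, -3.044]
contact_force: [-8.6, -0.8, 0.2]
opening: -0.002
grasp_force: 0.0
```

Emit:
{"method": "step_arm", "body": {
  "motion": [
    {"claw": 0,"delta_pos": [-0.5,0.1,0],"turn": 0},
    {"claw": 0,"delta_pos": [-0.5,0.1,0],"turn": 0}
  ]
}}

```text
clock: 23.57
eef_pos: [497.7, 65.0, 47.5]
tcp_rot: [3.142, -0.006, -3.044]
contact_force: [-9.0, 0.9, 1.0]
opening: 0.001
grasp_force: 0.0
```

Emit:
{"method": "step_arm", "body": {
  "motion": [
    {"claw": 0,"delta_pos": [-0.5,0.1,0],"turn": 0},
    {"claw": 0,"delta_pos": [-0.5,0.1,0],"turn": 0}
  ]
}}

```text
clock: 23.73
eef_pos: [498.6, 65.4, 47.5]
tcp_rot: [3.141, -0.007, -3.044]
contact_force: [-9.2, 0.7, 0.3]
opening: -0.005
grasp_force: 0.0
```

Emit:
{"method": "step_arm", "body": {
  "motion": [
    {"claw": 0,"delta_pos": [-0.5,0.1,0],"turn": 0}
  ]
}}

```text
clock: 23.82
eef_pos: [499.1, 65.5, 47.5]
tcp_rot: [3.141, -0.007, -3.044]
contact_force: [-9.7, 0.2, 2.0]
opening: -0.0
grasp_force: 0.0
```

Emit:
{"method": "step_arm", "body": {
  "motion": [
    {"claw": 0,"delta_pos": [-0.5,0.1,0],"turn": 0},
    {"claw": 0,"delta_pos": [-0.5,0.1,0],"turn": 0}
  ]
}}

```text
clock: 23.98
eef_pos: [500.0, 65.9, 47.5]
tcp_rot: [3.141, -0.007, -3.044]
contact_force: [-9.9, -0.1, 1.5]
opening: -0.002
grasp_force: 0.0
```

Emit:
{"method": "step_arm", "body": {
  "motion": [
    {"claw": 0,"delta_pos": [-0.5,0.1,0],"turn": 0}
  ]
}}

```text
clock: 24.07
eef_pos: [500.4, 66.0, 47.5]
tcp_rot: [3.141, -0.007, -3.044]
contact_force: [-10.1, 1.6, 1.7]
opening: 0.0
grasp_force: 0.0
```

Emit:
{"method": "step_arm", "body": {
  "motion": [
    {"claw": 0,"delta_pos": [-0.5,0.1,0],"turn": 0}
  ]
}}

```text
clock: 24.15
eef_pos: [500.9, 66.2, 47.5]
tcp_rot: [3.141, -0.007, -3.044]
contact_force: [-10.0, 1.5, 1.9]
opening: -0.002
grasp_force: 0.0
```

Emit:
{"method": "step_arm", "body": {
  "motion": [
    {"claw": 0,"delta_pos": [-0.5,0.1,0],"turn": 0}
  ]
}}

```text
clock: 24.23
eef_pos: [501.4, 66.3, 47.5]
tcp_rot: [3.141, -0.007, -3.044]
contact_force: [-11.0, 1.7, 2.9]
opening: -0.0
grasp_force: 0.0
```

Emit:
{"method": "step_arm", "body": {
  "motion": [
    {"claw": 0,"delta_pos": [-0.4,0.2,-0.5],"turn": 0},
    {"claw": 0,"delta_pos": [-0.5,0.2,0],"turn": 0}
  ]
}}

```text
clock: 24.4
eef_pos: [501.5, 66.6, 47.8]
tcp_rot: [3.142, -0.008, -3.044]
contact_force: [-13.4, -0.5, 4.4]
opening: 0.004
grasp_force: 0.0
```

Emit:
{"method": "step_arm", "body": {
  "motion": [
    {"claw": 0,"delta_pos": [-0.5,0.1,0],"turn": 0},
    {"claw": 0,"delta_pos": [-0.5,0.1,0],"turn": 0}
  ]
}}

```text
clock: 24.57
eef_pos: [501.5, 66.7, 47.7]
tcp_rot: [-3.141, -0.01, -3.044]
contact_force: [-16.0, -1.8, 6.7]
opening: -0.001
grasp_force: 0.0
```

Emit:
{"method": "step_arm", "body": {
  "motion": [
    {"claw": 0,"delta_pos": [-0.5,0.1,0],"turn": 0}
  ]
}}

```text
clock: 24.65
eef_pos: [501.5, 66.7, 47.7]
tcp_rot: [-3.141, -0.011, -3.044]
contact_force: [-18.9, -2.5, 8.6]
opening: -0.001
grasp_force: 0.0
```

Emit:
{"method": "step_arm", "body": {
  "motion": [
    {"claw": 0,"delta_pos": [-0.5,0.1,0],"turn": 0}
  ]
}}

```text
clock: 24.73
eef_pos: [501.5, 66.7, 47.6]
tcp_rot: [-3.141, -0.012, -3.044]
contact_force: [-19.8, -4.0, 10.6]
opening: 0.002
grasp_force: 0.0
```

Emit:
{"method": "step_arm", "body": {
  "motion": [
    {"claw": 0,"delta_pos": [10,0,0],"turn": 0},
    {"claw": 0,"delta_pos": [30,0,1],"turn": 0},
    {"claw": 0,"delta_pos": [0,-37,0],"turn": 0},
    {"claw": 0,"delta_pos": [0,-37,0],"turn": 0},
    {"claw": 0,"delta_pos": [0,-37,0],"turn": 0},
    {"claw": 0,"delta_pos": [0,-37,0],"turn": 0},
    {"claw": 0,"delta_pos": [0,-37,0],"turn": 0},
    {"claw": 0,"delta_pos": [0,-37,0],"turn": 0}
  ]
}}

```text
clock: 25.4
eef_pos: [490.0, -159.3, 48.2]
tcp_rot: [-3.141, 0.001, -3.043]
contact_force: [0.7, 0.1, 0.8]
opening: 0.002
grasp_force: 0.0
```

Emit:
{"method": "step_arm", "body": {
  "motion": [
    {"claw": 0,"delta_pos": [0,-36,0],"turn": 0},
    {"claw": 0,"delta_pos": [-6,0,0],"turn": 0},
    {"claw": 0,"delta_pos": [-5,0,0],"turn": 0},
    {"claw": 0,"delta_pos": [-2,0,0],"turn": 0},
    {"claw": 0,"delta_pos": [-1,0,0],"turn": 0}
  ]
}}

```text
clock: 25.82
eef_pos: [507.4, -190.7, 47.9]
tcp_rot: [3.141, -0.0, -3.042]
contact_force: [0.1, -0.7, 0.0]
opening: 0.002
grasp_force: 0.0
```

Emit:
{"method": "step_arm", "body": {
  "motion": [
    {"claw": 0,"delta_pos": [-1,0,0],"turn": 0},
    {"claw": 0,"delta_pos": [-1,0,0],"turn": 0},
    {"claw": 0,"delta_pos": [-1,0,0],"turn": 0}
  ]
}}

```text
clock: 26.07
eef_pos: [510.1, -190.5, 48.0]
tcp_rot: [3.141, -0.0, -3.042]
contact_force: [-0.1, 0.4, -0.5]
opening: 0.003
grasp_force: 0.0
```

Emit:
{"method": "step_arm", "body": {
  "motion": [
    {"claw": 0,"delta_pos": [-0.8,-1.5,0.5],"turn": 0},
    {"claw": 0,"delta_pos": [-0.8,-1.5,0.5],"turn": 0},
    {"claw": 0,"delta_pos": [-0.8,0,0],"turn": 0}
  ]
}}

```text
clock: 26.32
eef_pos: [513.0, -194.3, 46.9]
tcp_rot: [-3.142, 0.0, -3.043]
contact_force: [-1.0, 0.1, -0.5]
opening: -0.001
grasp_force: 0.0
```

Emit:
{"method": "step_arm", "body": {
  "motion": [
    {"claw": 0,"delta_pos": [-0.7,0,0],"turn": 0},
    {"claw": 0,"delta_pos": [-0.7,0,0],"turn": 0}
  ]
}}

```text
clock: 26.48
eef_pos: [514.2, -194.1, 47.0]
tcp_rot: [3.142, -0.0, -3.044]
contact_force: [-0.7, 0.4, 0.6]
opening: 0.0
grasp_force: 0.0
```

Emit:
{"method": "step_arm", "body": {
  "motion": [
    {"claw": 0,"delta_pos": [-0.7,0,0],"turn": 0},
    {"claw": 0,"delta_pos": [-0.7,0,0],"turn": 0}
  ]
}}

```text
clock: 26.65
eef_pos: [515.4, -193.9, 47.0]
tcp_rot: [3.141, -0.0, -3.043]
contact_force: [-1.5, 0.5, 1.9]
opening: -0.001
grasp_force: 0.0
```

Emit:
{"method": "step_arm", "body": {
  "motion": [
    {"claw": 0,"delta_pos": [-0.6,0,0],"turn": 0},
    {"claw": 0,"delta_pos": [-0.6,0,-0.3],"turn": 0}
  ]
}}

```text
clock: 26.82
eef_pos: [517.0, -193.8, 47.3]
tcp_rot: [-3.142, 0.0, -3.043]
contact_force: [-0.8, 0.3, -0.4]
opening: 0.004
grasp_force: 0.0
```

Emit:
{"method": "step_arm", "body": {
  "motion": [
    {"claw": 0,"delta_pos": [-0.6,-0.2,-0.5],"turn": 0},
    {"claw": 0,"delta_pos": [-0.6,-0.2,-0.2],"turn": 0}
  ]
}}

```text
clock: 26.98
eef_pos: [517.4, -193.8, 47.7]
tcp_rot: [3.141, -0.001, -3.043]
contact_force: [-3.7, 1.1, -1.3]
opening: 0.003
grasp_force: 0.0
```

Emit:
{"method": "step_arm", "body": {
  "motion": [
    {"claw": 0,"delta_pos": [-0.5,-0.2,0],"turn": 0}
  ]
}}

```text
clock: 27.07
eef_pos: [517.4, -193.9, 47.6]
tcp_rot: [3.141, -0.002, -3.043]
contact_force: [-7.0, -0.6, 2.9]
opening: -0.002
grasp_force: 0.0
```

Emit:
{"method": "step_arm", "body": {
  "motion": [
    {"claw": 0,"delta_pos": [-0.5,-0.1,-0.5],"turn": 0}
  ]
}}

```text
clock: 27.15
eef_pos: [517.4, -193.9, 47.9]
tcp_rot: [3.14, -0.003, -3.043]
contact_force: [-7.0, -0.7, -2.0]
opening: 0.001
grasp_force: 0.0
```

Emit:
{"method": "step_arm", "body": {
  "motion": [
    {"claw": 0,"delta_pos": [-0.5,-0.1,-0.3],"turn": 0}
  ]
}}

```text
clock: 27.23
eef_pos: [517.7, -193.9, 48.0]
tcp_rot: [3.14, -0.004, -3.043]
contact_force: [-6.3, -0.5, -2.4]
opening: 0.0
grasp_force: 0.0
```

Emit:
{"method": "step_arm", "body": {
  "motion": [
    {"claw": 0,"delta_pos": [-0.5,-0.1,-0.2],"turn": 0}
  ]
}}

```text
clock: 27.32
eef_pos: [518.1, -193.9, 48.2]
tcp_rot: [3.14, -0.004, -3.043]
contact_force: [-5.9, -0.2, -1.4]
opening: -0.001
grasp_force: 0.0
```

Moving freely, so a gap still remains on the right.

Emit:
{"method": "step_arm", "body": {
  "motion": [
    {"claw": 0,"delta_pos": [-0.5,-0.1,0],"turn": 0}
  ]
}}

```text
clock: 27.4
eef_pos: [518.5, -194.0, 48.2]
tcp_rot: [3.14, -0.004, -3.043]
contact_force: [-8.2, -1.1, -0.1]
opening: -0.002
grasp_force: 0.0
```

Emit:
{"method": "step_arm", "body": {
  "motion": [
    {"claw": 0,"delta_pos": [-0.5,-0.1,0],"turn": 0}
  ]
}}

```text
clock: 27.48
eef_pos: [518.9, -194.1, 48.2]
tcp_rot: [3.14, -0.004, -3.043]
contact_force: [-7.6, -2.6, -0.0]
opening: 0.001
grasp_force: 0.0
```

Emit:
{"method": "step_arm", "body": {
  "motion": [
    {"claw": 0,"delta_pos": [-0.5,-0.1,0],"turn": 0}
  ]
}}

```text
clock: 27.57
eef_pos: [519.4, -194.2, 48.2]
tcp_rot: [3.14, -0.004, -3.043]
contact_force: [-7.2, -2.0, 0.0]
opening: 0.004
grasp_force: 0.0
```

Emit:
{"method": "step_arm", "body": {
  "motion": [
    {"claw": 0,"delta_pos": [-0.5,-0.1,0],"turn": 0}
  ]
}}

```text
clock: 27.65
eef_pos: [519.9, -194.3, 48.2]
tcp_rot: [3.14, -0.004, -3.043]
contact_force: [-7.6, -3.2, -0.1]
opening: 0.002
grasp_force: 0.0
```

Emit:
{"method": "step_arm", "body": {
  "motion": [
    {"claw": 0,"delta_pos": [-0.5,-0.1,0],"turn": 0}
  ]
}}

```text
clock: 27.73
eef_pos: [520.4, -194.4, 48.2]
tcp_rot: [3.14, -0.004, -3.043]
contact_force: [-7.6, -2.3, 0.7]
opening: -0.002
grasp_force: 0.0
```

Emit:
{"method": "step_arm", "body": {
  "motion": [
    {"claw": 0,"delta_pos": [-0.5,-0.1,0],"turn": 0}
  ]
}}

```text
clock: 27.82
eef_pos: [521.0, -194.5, 48.2]
tcp_rot: [3.14, -0.004, -3.043]
contact_force: [-7.9, -2.7, -0.3]
opening: -0.005
grasp_force: 0.0
```

Emit:
{"method": "step_arm", "body": {
  "motion": [
    {"claw": 0,"delta_pos": [-0.5,-0.1,0],"turn": 0}
  ]
}}

```text
clock: 27.9
eef_pos: [521.0, -194.5, 48.1]
tcp_rot: [3.14, -0.005, -3.043]
contact_force: [-11.4, -3.1, 2.5]
opening: 0.001
grasp_force: 0.0
```

Emit:
{"method": "step_arm", "body": {
  "motion": [
    {"claw": 0,"delta_pos": [-0.5,-0.1,0],"turn": 0}
  ]
}}

```text
clock: 27.98
eef_pos: [521.0, -194.5, 48.2]
tcp_rot: [3.14, -0.006, -3.043]
contact_force: [-12.9, -2.9, 4.3]
opening: -0.0
grasp_force: 0.0
```

Emit:
{"method": "step_arm", "body": {
  "motion": [
    {"claw": 0,"delta_pos": [10,0,0],"turn": 0},
    {"claw": 0,"delta_pos": [30,0,1],"turn": 0},
    {"claw": 0,"delta_pos": [0,37,0],"turn": 0},
    {"claw": 0,"delta_pos": [0,37,0],"turn": 0},
    {"claw": 0,"delta_pos": [0,37,0],"turn": 0},
    {"claw": 0,"delta_pos": [0,37,0],"turn": 0},
    {"claw": 0,"delta_pos": [0,37,0],"turn": 0},
    {"claw": 0,"delta_pos": [0,37,0],"turn": 0}
  ]
}}

```text
clock: 28.65
eef_pos: [462.7, 23.8, 48.3]
tcp_rot: [3.142, 0.002, -3.044]
contact_force: [0.3, -0.0, 0.7]
opening: 0.001
grasp_force: 0.0
```

Emit:
{"method": "step_arm", "body": {
  "motion": [
    {"claw": 0,"delta_pos": [0,37,0],"turn": 0},
    {"claw": 0,"delta_pos": [-10,0,0],"turn": 0},
    {"claw": 0,"delta_pos": [-10,0,0],"turn": 0},
    {"claw": 0,"delta_pos": [-10,0,0],"turn": 0},
    {"claw": 0,"delta_pos": [-5,0,0],"turn": 0},
    {"claw": 0,"delta_pos": [-2,0,0],"turn": 0}
  ]
}}

```text
clock: 29.15
eef_pos: [497.5, 61.7, 48.1]
tcp_rot: [-3.142, 0.001, -3.045]
contact_force: [-0.1, -1.1, -0.7]
opening: -0.0
grasp_force: 0.0
```

Emit:
{"method": "step_arm", "body": {
  "motion": [
    {"claw": 0,"delta_pos": [0,0,0],"turn": 0}
  ]
}}

```text
clock: 29.23
eef_pos: [496.5, 61.6, 47.9]
tcp_rot: [-3.142, 0.0, -3.045]
contact_force: [0.0, -1.0, 0.4]
opening: 0.0
grasp_force: 0.0
```

Emit:
{"method": "step_arm", "body": {
  "motion": [
    {"claw": 0,"delta_pos": [-0.8,0.5,0],"turn": 0},
    {"claw": 0,"delta_pos": [-0.8,0.5,0],"turn": 0},
    {"claw": 0,"delta_pos": [-0.8,0.5,0],"turn": 0}
  ]
}}

```text
clock: 29.48
eef_pos: [497.7, 64.0, 47.9]
tcp_rot: [-3.142, -0.0, -3.044]
contact_force: [0.0, -0.0, -0.2]
opening: 0.001
grasp_force: 0.0
```

Emit:
{"method": "step_arm", "body": {
  "motion": [
    {"claw": 0,"delta_pos": [-0.7,0.3,0],"turn": 0},
    {"claw": 0,"delta_pos": [-0.7,0.3,0],"turn": 0}
  ]
}}

```text
clock: 29.65
eef_pos: [499.3, 65.2, 48.0]
tcp_rot: [3.142, -0.0, -3.043]
contact_force: [0.3, -0.3, -0.1]
opening: -0.003
grasp_force: 0.0
```

Emit:
{"method": "step_arm", "body": {
  "motion": [
    {"claw": 0,"delta_pos": [-0.6,0,0],"turn": 0}
  ]
}}

```text
clock: 29.73
eef_pos: [499.9, 65.3, 48.0]
tcp_rot: [-3.142, -0.0, -3.043]
contact_force: [0.1, 0.5, 0.8]
opening: 0.003
grasp_force: 0.0
```

Emit:
{"method": "step_arm", "body": {
  "motion": [
    {"claw": 0,"delta_pos": [-0.6,0,0],"turn": 0}
  ]
}}

```text
clock: 29.82
eef_pos: [500.6, 65.3, 48.0]
tcp_rot: [-3.142, 0.0, -3.043]
contact_force: [-1.0, -0.0, -0.3]
opening: -0.001
grasp_force: 0.0
```

Emit:
{"method": "step_arm", "body": {
  "motion": [
    {"claw": 0,"delta_pos": [-0.5,0,-0.2],"turn": 0}
  ]
}}

```text
clock: 29.9
eef_pos: [501.1, 65.4, 48.2]
tcp_rot: [3.142, -0.0, -3.043]
contact_force: [-1.5, 0.3, 0.0]
opening: -0.004
grasp_force: 0.0
```

Emit:
{"method": "step_arm", "body": {
  "motion": [
    {"claw": 0,"delta_pos": [-0.5,0,-0.4],"turn": 0}
  ]
}}

```text
clock: 29.98
eef_pos: [501.0, 65.4, 48.4]
tcp_rot: [-3.142, -0.001, -3.043]
contact_force: [-1.0, 0.5, -0.1]
opening: 0.003
grasp_force: 0.0
```

Emit:
{"method": "step_arm", "body": {
  "motion": [
    {"claw": 0,"delta_pos": [-0.5,0,-0.4],"turn": 0}
  ]
}}

```text
clock: 30.07
eef_pos: [501.1, 65.4, 48.7]
tcp_rot: [3.142, -0.002, -3.043]
contact_force: [-3.6, 0.6, -1.3]
opening: -0.003
grasp_force: 0.0
```

Emit:
{"method": "step_arm", "body": {
  "motion": [
    {"claw": 0,"delta_pos": [-0.5,0,-0.2],"turn": 0}
  ]
}}

```text
clock: 30.15
eef_pos: [501.2, 65.4, 48.8]
tcp_rot: [3.142, -0.003, -3.044]
contact_force: [-6.1, -0.2, -0.9]
opening: -0.0
grasp_force: 0.0
```

Emit:
{"method": "step_arm", "body": {
  "motion": [
    {"claw": 0,"delta_pos": [-0.5,0,-0.1],"turn": 0}
  ]
}}

```text
clock: 30.23
eef_pos: [501.3, 65.4, 48.8]
tcp_rot: [3.142, -0.003, -3.044]
contact_force: [-7.8, -0.8, -0.1]
opening: -0.004
grasp_force: 0.0
```

Emit:
{"method": "step_arm", "body": {
  "motion": [
    {"claw": 0,"delta_pos": [-0.5,0,-0.1],"turn": 0}
  ]
}}

```text
clock: 30.32
eef_pos: [501.3, 65.4, 48.8]
tcp_rot: [3.142, -0.004, -3.044]
contact_force: [-8.4, -0.7, 0.9]
opening: -0.001
grasp_force: 0.0
```

Emit:
{"method": "step_arm", "body": {
  "motion": [
    {"claw": 0,"delta_pos": [-0.5,0,-0.1],"turn": 0}
  ]
}}

```text
clock: 30.4
eef_pos: [501.4, 65.4, 48.8]
tcp_rot: [3.142, -0.005, -3.044]
contact_force: [-9.3, 1.3, 1.7]
opening: -0.0
grasp_force: 0.0
```

Emit:
{"method": "step_arm", "body": {
  "motion": [
    {"claw": 0,"delta_pos": [-0.5,0,-0.2],"turn": 0}
  ]
}}

```text
clock: 30.48
eef_pos: [501.9, 65.5, 48.9]
tcp_rot: [3.141, -0.005, -3.044]
contact_force: [-6.8, 2.2, -1.6]
opening: 0.005
grasp_force: 0.0
```

Emit:
{"method": "step_arm", "body": {
  "motion": [
    {"claw": 0,"delta_pos": [-0.5,0,-0.2],"turn": 0}
  ]
}}

```text
clock: 30.57
eef_pos: [502.3, 65.6, 49.0]
tcp_rot: [3.141, -0.005, -3.044]
contact_force: [-8.7, -0.1, -1.6]
opening: 0.001
grasp_force: 0.0
```

Emit:
{"method": "step_arm", "body": {
  "motion": [
    {"claw": 0,"delta_pos": [-0.4,0,-0.1],"turn": 0}
  ]
}}

```text
clock: 30.65
eef_pos: [502.3, 65.5, 49.0]
tcp_rot: [3.142, -0.006, -3.044]
contact_force: [-9.9, 1.1, -0.6]
opening: 0.003
grasp_force: 0.0
```

Emit:
{"method": "step_arm", "body": {
  "motion": [
    {"claw": 0,"delta_pos": [-0.5,0,-0.1],"turn": 0}
  ]
}}

```text
clock: 30.73
eef_pos: [502.3, 65.5, 49.0]
tcp_rot: [3.142, -0.007, -3.044]
contact_force: [-11.4, 0.4, 0.2]
opening: 0.001
grasp_force: 0.0
```

Emit:
{"method": "step_arm", "body": {
  "motion": [
    {"claw": 0,"delta_pos": [-0.5,0,-0.1],"turn": 0}
  ]
}}

```text
clock: 30.82
eef_pos: [502.3, 65.5, 49.0]
tcp_rot: [3.142, -0.008, -3.044]
contact_force: [-14.0, 0.2, 1.0]
opening: -0.001
grasp_force: 0.0
```

Emit:
{"method": "step_arm", "body": {
  "motion": [
    {"claw": 0,"delta_pos": [-0.3,0,-0.1],"turn": 0}
  ]
}}

```text
clock: 30.9
eef_pos: [502.3, 65.5, 49.1]
tcp_rot: [3.142, -0.009, -3.044]
contact_force: [-12.4, -0.3, 0.5]
opening: 0.002
grasp_force: 0.0
```

Emit:
{"method": "step_arm", "body": {
  "motion": [
    {"claw": 0,"delta_pos": [5,0,0],"turn": 0},
    {"claw": 0,"delta_pos": [30,0,0],"turn": 0},
    {"claw": 0,"delta_pos": [0,0,-40],"turn": 0},
    {"claw": 0,"delta_pos": [0,0,-40],"turn": 0},
    {"claw": 0,"delta_pos": [0,30,-30],"turn": 0},
    {"claw": 0,"delta_pos": [10,40,0],"turn": 0},
    {"claw": 0,"delta_pos": [10,40,0],"turn": 0},
    {"claw": 0,"delta_pos": [10,40,0],"turn": 0}
  ]
}}

```text
clock: 31.57
eef_pos: [427.9, 210.0, 161.2]
tcp_rot: [3.14, 0.004, -3.045]
contact_force: [1.0, 0.1, -0.7]
opening: 0.001
grasp_force: 0.0
```

Emit:
{"method": "step_arm", "body": {
  "motion": [
    {"claw": 0,"delta_pos": [15,40,0],"turn": 0},
    {"claw": 0,"delta_pos": [15,40,0],"turn": 0},
    {"claw": 0,"delta_pos": [15,40,0],"turn": 0},
    {"claw": 0,"delta_pos": [15,40,0],"turn": 0},
    {"claw": 0,"delta_pos": [15,40,0],"turn": 0},
    {"claw": 0,"delta_pos": [0,0,0],"turn": 0},
    {"claw": 0,"delta_pos": [0,0,0],"turn": 0},
    {"claw": 0,"delta_pos": [0,0,0],"turn": 0}
  ]
}}

```text
clock: 32.23
eef_pos: [335.4, 395.3, 159.8]
tcp_rot: [3.142, 0.001, -3.042]
contact_force: [-0.3, -0.6, 0.1]
opening: -0.002
grasp_force: 0.0
```

```bash
python3 - <<'E'
from h import *
f=grab_frame("top");im=f["img"]
c=lambda x,y:(250+x/4-.375,175+y/4-.375)
a=cv2.resize(im[175:285,250:440],None,fx=4,fy=4,interpolation=cv2.INTER_CUBIC)
b=cv2.resize(grab_frame("scene")["img"][230:330,210:400],None,fx=4,fy=4,interpolation=cv2.INTER_CUBIC)[:150]
cv2.imwrite("pics/g.png",np.vstack([a,b])[:,:,::-1])
g=im[...,0].astype(float)
e,k,s=edge(g,c(0,88),c(110,82),3);
for n,p,q,z in(("left",c(128,85),c(137,285),90),("right",c(508,65),c(520,265),90),("front",c(137,285),c(520,265),90),("shelf",c(-280,101),c(740,44),75)):
    e,k,s=edge(g,p,q,3);w=plane(f,e,z);d=w[1]-w[0];print(n,k,round(s,2),w.round(1)[:,:2].tolist(),np.degrees(np.arctan2(d[1],d[0])).round(2))
print(sense()["eef_pos"])
E
```

```text
left 52 0.35 [[663.9, 94.9], [507.4, 81.2]] -175.03
right 44 0.23 [[685.5, -205.7], [528.5, -215.4]] -176.46
front 53 1.08 [[508.4, 80.0], [534.6, -216.8]] -84.95
shelf 54 0.54 [[651.8, 413.6], [711.3, -391.5]] -85.77
[335.9442359  394.34273025 159.76085276]
```

View pics/g.png

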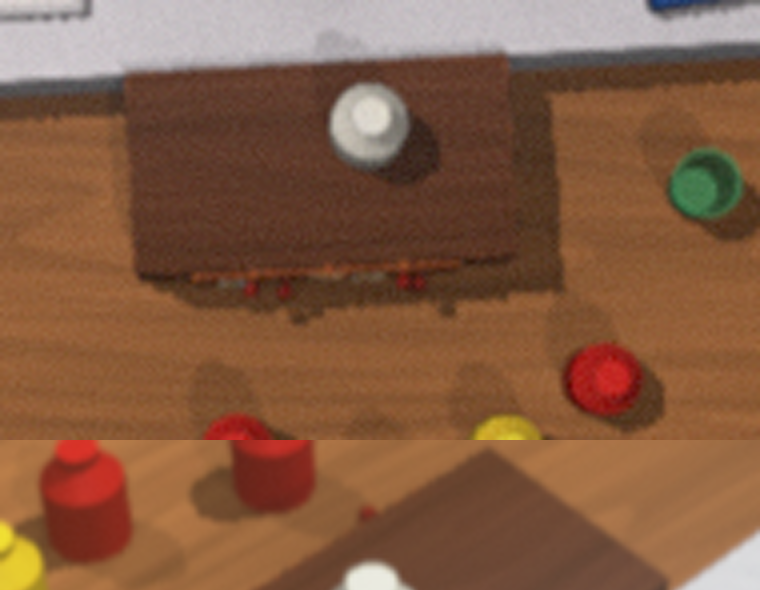

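The last view shows the back edge running from (126,72) to (508,55), overlying the shelf's front edge along its length. The drawer is flush, the jar upright and the arm clear. Contact stops at both ends give 4.05°, against 4.1–4.2° for the shelf, so the chest is home.

```bash
python3 -c "
from rig import *
print(sign_off())"
```

```text
the job is handed in; nothing more can be done
None
```

I shut the drawer, walked the chest home until both back corners met the shelf, left the jar upright and handed the job in; the one doubt is that measured tool force briefly peaked at about 22.8 N total (about 20 N of it along the push), over the 22 N limit if the total counts, and no verdict came back.

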